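Put the goods away in the glass case and close its lid

TASK

We are closing the jewellery stall for the night: lift every ring box and every wooden ring post up over the brass rails of the stepped riser and stand it upright on the floor of the glass case, the boxes in the wider bay and the posts in the narrower bay. When everything is in, lower the lid gently until it is fully closed. The price-card holder and the loupe stay standing on the riser, and leave the other things on the bench alone.

Things in the scene. Friction and masses are not known exactly. Their poses are not given: they have to be found in the camera images.
- case: Glass display case with brass edges and grey felt floor, fixed, left or right of the middle. Outside 252 mm (x) by 262 mm (y), rim 90 mm above the bench, walls 6 mm, inner floor 8 mm up. Origin at the centre of its underside; +x points to the hinged side, away from the robot. A glass divider 6 mm thick at y = -22 mm, rising 52 mm above the floor, runs front to back and makes two bays.
- box_bay (a point): Middle of the floor of the wider bay, for the boxes: 144 mm wide (y) and 240 mm long (x) inside, same axes as the case; at y = +53 mm, z = 8 mm of the case.
- post_bay (a point): Middle of the floor of the narrower bay, for the posts: 100 mm wide (y) and 240 mm long (x) inside, same axes as the case; at y = -75 mm, z = 8 mm of the case.
- lid (a joint): Lid angle, rad: 0 closed, grows as it opens; starts at 1.6 to 1.75 (just past upright), stop at 1.9. Brass-framed glass pane 252 mm (front to back) by 262 mm by 8 mm, 0.45 kg, hinged along the case's far (+x) rim. Stiff hinge: it stays where left; 1 to 6 N at the front edge moves it. A brass tab 60 mm wide, 6 mm thick stands out 18 mm from the middle of its front edge (uppermost when open).
- lid_hinge (a point): Point on the lid's hinged (far) edge, mid-width, on the outer face (uppermost when closed). The hinge axis is parallel to the case's y, at x = +126 mm, z = 90 mm of the case, 8 mm under this face. Axes: x in the plane of the lid from its front edge to the hinge, z out of the outer face.
- lid_edge (a point): Middle of the lid's front edge (without the tab), on the outer face, 252 mm from lid_hinge; same axes as lid_hinge.
- riser: Dark wooden two-step display riser, fixed, on the other side of the middle from the case. 200 mm deep (x), 350 mm wide (y). Origin at the centre of its underside; +x points away from the robot. Front step: x -100 to 0 mm, top 40 mm above the bench; back step: x 0 to +100 mm, top 75 mm. A brass rail (6 mm rod, its top 27 mm above the step) runs along the front and ends of each step and the rear of the back one.
- box_a: Closed black ring box with a brass seam line, 54 mm (x) by 50 mm (y) by 60 mm high, about 90 g. Origin at the centre of its underside, z up. Stands on the back step at the start, 50 mm side along the riser's length. May be absent.
- box_b: Closed black ring box with a brass seam line, 54 mm (x) by 50 mm (y) by 60 mm high, about 90 g. Origin at the centre of its underside, z up. Stands on the back step at the start, 50 mm side along the riser's length. May be absent.
- box_c: Closed black ring box with a brass seam line, 54 mm (x) by 50 mm (y) by 60 mm high, about 90 g. Origin at the centre of its underside, z up. Stands on the front step at the start, 50 mm side along the riser's length. May be absent.
- post_a: Turned wooden ring post on a weighted steel foot 12 mm thick, an upright cylinder 44 mm across and 72 mm high (bevelled over the top 6 mm) with a steel ring on top, about 140 g. Origin at the centre of its underside, z up. Stands on the back step at the start. May be absent.
- post_b: Turned wooden ring post on a weighted steel foot 12 mm thick, an upright cylinder 44 mm across and 72 mm high (bevelled over the top 6 mm) with a steel ring on top, about 140 g. Origin at the centre of its underside, z up. Stands on the back step at the start. May be absent.
- post_c: Turned wooden ring post on a weighted steel foot 12 mm thick, an upright cylinder 44 mm across and 72 mm high (bevelled over the top 6 mm) with a steel ring on top, about 140 g. Origin at the centre of its underside, z up. Stands on the front step at the start. May be absent.
- card_holder: Wooden block 34 mm (x) by 56 mm (y) by 24 mm with an upright white card, 68 mm high in all. Origin at the centre of its underside. Stands on the front step and stays there.
- loupe: Folded steel loupe, a flat disc 40 mm across and 24 mm high. Origin at the centre of its underside. Lies on the front step and stays there.
- mandrel: Ring mandrel, a tapered steel rod with wooden handle, 300 mm long, 25 mm thick, lying at the left. Not part of the job: leave it alone.
- sprayer: White bottle with red cap, 68 mm across, 150 mm high, at the left. Not part of the job: leave it alone.
- hammer: Hammer, 240 mm, lying at the back. Not part of the job: leave it alone.
- dish: White bowl 100 mm across, 35 mm high, at the back. Not part of the job: leave it alone.
- brush: Brush 200 mm long, lying at the right. Not part of the job: leave it alone.
- tool_cup: Wooden cup 72 mm across, 90 mm high, at the right. Not part of the job: leave it alone.
Things that resemble listed ones, but are neither listed nor needed, are in the scene too. Leave any purple look-alike of the post_b alone.

How it is judged:
By the outcome, as a careful person would: the job done as asked, in the order asked, and still so for the second after the job is handed in, with the robot touching nothing.
Of box_a, box_b, box_c, post_a, post_b, post_c only 4 to 6 are there at a start; the rules pass over those that are not, and their reading is None.
At some moment in a run one of post_a, post_b, post_c may be knocked a few centimetres aside while the robot is not near it.
It also fails if it takes over 210 s, if anything falls off the work surface, if the arm or the gripper's body presses on something with over 40 N, if the wrist force passes 120 N, or if a joint passes its speed limit or range.

ROBOT

A 6-joint arm with a two-finger parallel gripper is mounted at the origin on the work surface. World frame = base frame: x ahead of the robot, y to its left, z up, the work surface at z = 0. Lengths are in mm, angles in rad, forces in N, time in s.
With the tool pointing down it reaches from about 375 to 975 mm from the base axis. Payload 3.8 kg.
Tool frame: the origin (TCP) lies at the very end of the fingers, on their centre line; the grasp point (between the pads) lies 19 mm behind it; z points along the fingers, y is the line along which they close (so a half turn about z gives the same grasp; the last joint's range is limited). The gripper opens to 88 mm and grips with 3 to 60 N. Pads are 18 mm wide; open, the fingers measure 123 mm over their backs; the gripper's body (75 mm by 187 mm) begins 45 mm behind the grasp point.
Start: joints at [-0.037, 0.264, 1.604, -0, 1.274, -0.037], TCP at [674.995, -0.002, 238.706] pointing down, gripper open.
Joint ranges: [-2.63, 2.63], [-0.94, 2.18], [0.31, 2.57], [-1.31, 4.45], [0, 2.66], [-2.55, 2.55]. Speed limits (rad/s): [2.57, 2.57, 3.14, 3.14, 3.14, 3.14].

INTERFACE

Orientations are given as a unit quaternion [w, x, y, z].
In Python, from station import robot, cams gives the robot as it stands.
- The arm moves only by the tool step_arm, never from a script. Its argument "commands" is a list of rows, each an object of numbers: "jaw": the closure, from 0 (fully open) to 1 (shut); "tx", "ty", "tz": the shift along the world's x, y, z in mm; "yaw": the turn about the world's z in rad. In form: [{"jaw": .., "tx": .., "ty": .., "tz": .., "yaw": ..}, ...]. A call has 1 to 20 rows; each row shifts and turns the commanded pose from where the row before left it; what a row does not reach is not made up. A row lasts 1/10 s, in which the tool goes at most 50 mm and 8.59 degrees, less where a joint would pass 70% of its speed; a pose out of reach is approached as far as the arm can. A call with a gripper value outside its range is refused whole. The fingers move at their own pace and stop on an object; "newtons" is the grip in N (left out, the last holds). Time passes only in rows, so rows that do not move let the fingers close. It gives the time, the measured TCP pose, the force, the opening and the grip force at its end, in the units of the state.
- robot.get_obs(): the state, without advancing time (a new reading comes with each control period).
- cams.read_camera(name): name is "scene" or "side" or "wrist"; returns a dict with "color" (384x512x3 uint8, red, green, blue), "range_z" (384x512 float32, mm along the optical axis (not along the pixel's ray), 0 where there is no reading), "fx", "fy", "cx", "cy" (pixels), "T" (4x4, takes a point from camera to world coordinates). Camera axes: x right, y down, z forward; pixel columns grow to the right and rows downward; lengths in mm; the calibration is good to about 2 mm. A picture is of the moment at which its call begins.
- robot.sign_off(): hands the job in; it is judged then, once.
The state is a dict: "t": time; "joints": joint angles; "joint_vel": joint speeds; "joint_efforts": joint torques, N m; "tool_pos": TCP position; "ee_rot": TCP orientation; "wrist_force": force on the tool from outside, world axes, zero at the start; "torque": the same for the moment, N m; "width": opening from 0.0 (shut) to 1.0 (fully open); "finger_force": force on a finger pad.
Only numpy, scipy, OpenCV 4.12 (cv2) and the standard library are available. Lean on these libraries where they do the work, as an engineer would, in place of code of your own. Each camera call takes 0.05 s, during which the arm holds its last target. There are 200 camera calls.

## Working session

There is one attempt and no reset: what is moved stays moved. The work goes in short steps, Python scripts to look and compute and a tool call to move; the robot and the scene stay as the last step left them, time stands still between calls to the robot, and variables do not carry over. Pictures are saved under pics/ and viewed, at most 14 in all, crops included, and the job is handed in when it is done.

Besides the shell and the picture viewer there is one more tool, called after "Request:" by a JSON object that holds its "api" and its "payload", one argument or row to a line. step_arm: Moves the arm, as the interface text tells. Its arguments: {"type":"object","properties":{"commands":{"type":"array"},"newtons":{"type":"number"}},"required":["commands"]}

```bash
mkdir -p pics; cat > h.py <<'E'
import numpy as np, cv2
from station import robot, cams
def shot(name, tag):
    c=cams.read_camera(name); np.savez(f'pics/{tag}.npz',**c)
    cv2.imwrite(f'pics/{tag}.png',cv2.resize(c['color'][:,:,::-1],(768,576),interpolation=cv2.INTER_CUBIC)); return c
def world(c):
    z=c['range_z']; v,u=np.mgrid[:z.shape[0],:z.shape[1]]
    p=np.stack([(u-c['cx'])/c['fx']*z,(v-c['cy'])/c['fy']*z,z,np.ones_like(z)],-1)
    w=(p@np.array(c['T']).T)[...,:3]; w[z==0]=np.nan; return w
E
python3 - <<'E'
from h import *
for n in ('scene','side'):
    c=shot(n,n+'0'); print(n,np.round(c['T'],2).tolist(),c['fx'])
print(robot.get_obs())
E
```

```text
scene [[0.84, 0.46, -0.3, 1032.99], [0.55, -0.69, 0.48, -720.38], [0.01, -0.57, -0.82, 1307.52], [0.0, 0.0, 0.0, 1.0]] 407.79786572753585
side [[0.92, -0.24, 0.3, 221.55], [-0.39, -0.59, 0.71, -897.96], [0.01, -0.77, -0.64, 869.85], [0.0, 0.0, 0.0, 1.0]] 378.6246765069443
{'t': 0.1, 'joints': array([-3.68968812e-02,  2.64631960e-01,  1.60519632e+00,  3.70882218e-05,
        1.27368214e+00, -3.69427197e-02]), 'joint_vel': array([ 7.27712119e-04, -3.42643759e-03, -2.94987578e-03,  1.76609398e-03,
        1.60406688e-03,  7.87750132e-05]), 'joint_efforts': array([ 2.09863060e-04, -5.03614998e+01, -3.58072400e+01,  7.29403482e-02,
        2.32994242e-02, -8.27531630e-05]), 'tool_pos': array([6.74384211e+02, 3.50623655e-02, 2.37565600e+02]), 'ee_rot': array([-7.14659964e-04,  7.07094100e-01,  7.07118811e-01, -6.39553928e-04]), 'wrist_force': array([ 0.2584727 , -0.97842081, -0.41352413]), 'torque': array([-0.00955262, -0.00869815,  0.00857535]), 'finger_force': 0.0, 'width': 0.9975723153160949}
```

View pics/scene0.png

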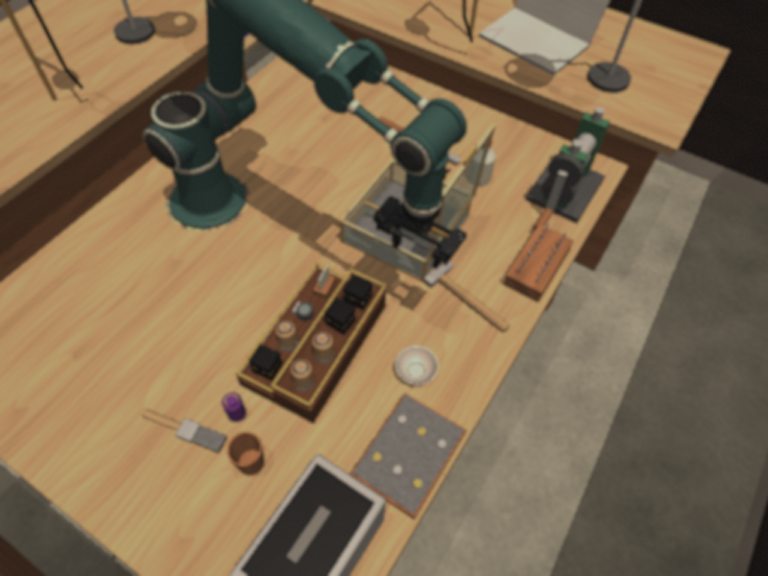

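View pics/side0.png

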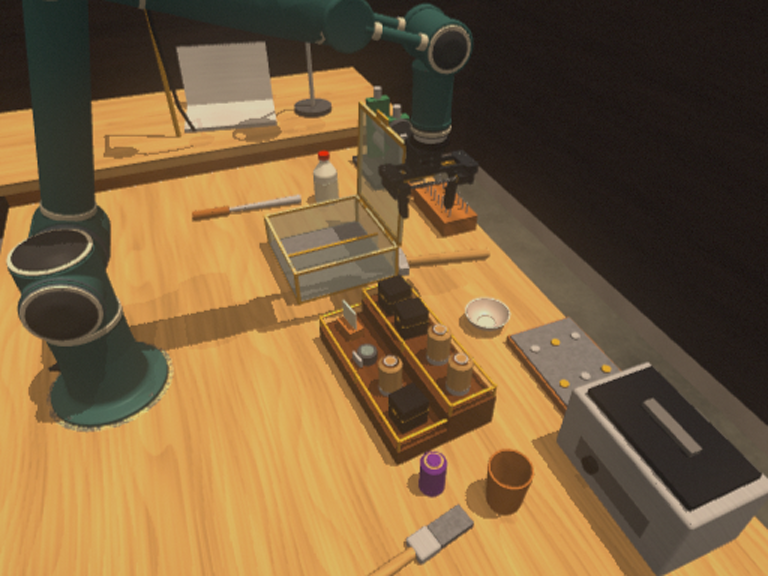

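Scene: all six are present. Side view (768 px picture): boxes at (394,291), (411,315), (409,407); posts at (440,343), (459,371), (390,373). The purple look-alike is at (433,472), and the case is around (335,250) with its lid up.

```bash
cat > top.py <<'E'
from h import *
def clouds(tags):
    P=[];C=[]
    for t in tags:
        c=dict(np.load(f'pics/{t}.npz')); w=world(c); m=np.isfinite(w[...,2]); P.append(w[m]);C.append(c['color'][m])
    return np.vstack(P),np.vstack(C)
def topmap(tags,out,x0,x1,y0,y1,s):
    P,C=clouds(tags); m=(P[:,0]>x0)&(P[:,0]<x1)&(P[:,1]>y0)&(P[:,1]<y1)&(P[:,2]<190); P=P[m];C=C[m]
    o=np.argsort(P[:,2]);P=P[o];C=C[o]
    im=np.zeros((int((x1-x0)*s)+1,int((y1-y0)*s)+1,3),np.uint8)
    for p,c in zip(P,C):
        cv2.circle(im,(int((y1-p[1])*s),int((x1-p[0])*s)),1,c[::-1].tolist(),-1)
    for x in range(x0,x1,50): cv2.line(im,(0,int((x1-x)*s)),(4 if x%100 else 12,int((x1-x)*s)),(0,255,255),1)
    for y in range(y0,y1,50): cv2.line(im,(int((y1-y)*s),0),(int((y1-y)*s),4 if y%100 else 12),(0,255,255),1)
    cv2.imwrite(out,im)
E
python3 - <<'E'
from top import *
topmap(['scene0','side0'],'pics/top0.png',400,900,-450,300,1)
for t,n,pts in (('side0','side',[(394,291),(411,315),(409,407),(440,330),(459,358),(390,361),(365,355),(433,460),(348,300),(320,328),(494,390),(401,455),(364,284),(268,214),(300,296),(357,198),(401,275),(403,142),(360,100)]),('scene0','scene',[(357,283),(341,310),(265,355),(322,339),(302,368),(287,326),(304,310),(325,280)])):
    w=world(dict(np.load(f'pics/{t}.npz')))
    for u,v in pts: print(n,u,v,np.round(np.nanmedian(w[int(v/1.5)-1:int(v/1.5)+2,int(u/1.5)-1:int(u/1.5)+2].reshape(-1,3),0)))
E
```

```text
side 394 291 [560. -99. 134.]
side 411 315 [ 565. -177.  135.]
side 409 407 [ 484. -349.  100.]
side 440 330 [ 590. -248.  149.]
side 459 358 [ 591. -320.  149.]
side 390 361 [ 491. -252.  114.]
side 365 355 [ 470. -176.   64.]
side 433 460 [ 485. -443.   74.]
side 348 300 [512.  55.   1.]
side 320 328 [419. -46.  38.]
side 494 390 [ 641. -370.   92.]
side 401 455 [ 454. -389.   30.]
side 364 284 [563.  90.   8.]
side 268 214 [422. 496.   1.]
side 300 296 [409.  84.  24.]
side 357 198 [640. 337.  90.]
side 401 275 [657.  90.  11.]
side 403 142 [668. 118. 341.]
side 360 100 [ 955. 1179.    0.]
scene 357 283 [566. -73. 134.]
scene 341 310 [ 576. -155.  135.]
scene 265 355 [ 488. -325.   99.]
scene 322 339 [ 590. -245.  150.]
scene 302 368 [ 597. -322.  148.]
scene 287 326 [ 492. -248.  114.]
scene 304 310 [ 476. -169.   63.]
scene 325 280 [476. -83.  86.]
```

View pics/top0.png

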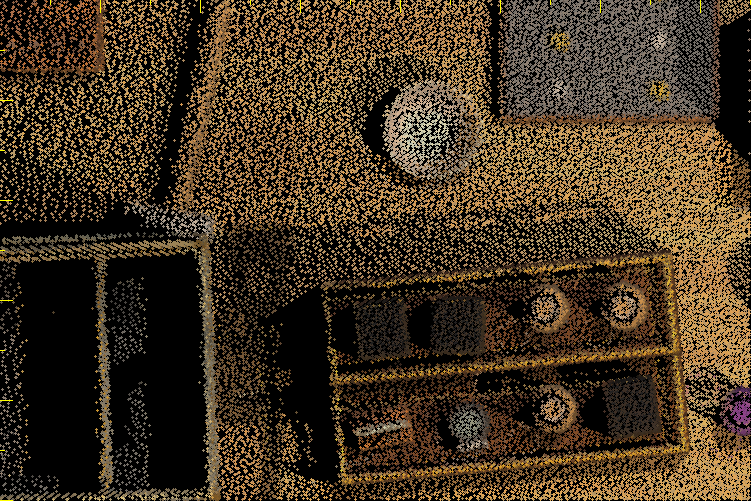

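The top-down map is clear. Next I refine the centres, the yaws and the case fit.

```bash
cat > fit.py <<'E'
from top import *
def rect(P,cx,cy,zl,zh,r):
    m=(np.hypot(P[:,0]-cx,P[:,1]-cy)<r)&(P[:,2]>zl)&(P[:,2]<zh); q=P[m]
    lo,hi=np.percentile(q[:,:2],1.5,0),np.percentile(q[:,:2],98.5,0)
    R=cv2.minAreaRect(q[:,:2].astype(np.float32)); return len(q),np.round((lo+hi)/2,1),np.round(hi-lo,1),np.round(R[0],1),np.round(R[1],1),round(R[2],1),np.round(np.median(q[:,2]),1)
OBJ=dict(box_a=(573,-82,130,139,45),box_b=(573,-157,130,139,45),box_c=(495,-332,94,104,45),post_a=(592,-249,138,160,34),post_b=(595,-326,138,160,34),post_c=(492,-256,104,125,34))
E
python3 - <<'E'
from fit import *
for t in (['scene0'],['side0']):
    P,C=clouds(t)
    for k,v in OBJ.items(): print(t[0],k,*rect(P,*v))
P,C=clouds(['scene0','side0'])
m=(P[:,0]>380)&(P[:,0]<690)&(P[:,1]>60)&(P[:,1]<400)&(abs(P[:,2]-89)<5)
q=P[m]; print('rim',m.sum(),cv2.minAreaRect(q[:,:2].astype(np.float32)))
m=(P[:,0]>620)&(P[:,0]<760)&(P[:,1]>80)&(P[:,1]<380)&(P[:,2]>95)&(P[:,2]<380)
q=P[m]
for z in range(100,370,30):
    s=q[abs(q[:,2]-z)<15]; 
    if len(s): print(z,len(s),np.round(np.percentile(s[:,0],[5,50,95])),np.round(np.percentile(s[:,1],[1,99])))
E
```

```text
scene0 box_a 176 [573.1 -80.8] [53.6 50.1] [572.7 -80. ] [54.4 53.1] 3.6 134.9
scene0 box_b 195 [ 577.  -156.5] [51.1 49.2] [ 577.1 -156.8] [51.1 54.2] 88.6 134.7
scene0 box_c 225 [ 494.5 -330.3] [54.1 51. ] [ 493.9 -330.2] [55.5 51.8] 7.5 99.4
scene0 post_a 104 [ 593.6 -244.7] [41.  40.1] [ 593.6 -245. ] [42.6 41.8] 3.4 145.3
scene0 post_b 116 [ 595.6 -323.3] [40.2 39.8] [ 595.6 -323. ] [42.3 39.9] 58.2 145.8
scene0 post_c 90 [ 493.6 -253. ] [38.6 38.6] [ 493.9 -252.9] [42.2 39.8] 65.8 111.2
side0 box_a 197 [569.8 -82.7] [52.1 49.2] [570.  -82.4] [54.2 52.3] 6.7 134.3
side0 box_b 232 [ 572.9 -158.8] [52.3 50. ] [ 572.9 -159.4] [54.7 54.1] 88.9 134.6
side0 box_c 344 [ 490.4 -333. ] [53.1 50.8] [ 491.4 -332. ] [54.3 51.1] 8.4 99.7
side0 post_a 124 [ 589.4 -248.4] [39.8 35.8] [ 587.5 -249.6] [34.  42.1] 57.1 145.1
side0 post_b 140 [ 592.2 -327.1] [39.5 36.6] [ 591.8 -325.8] [40.  41.3] 37.4 145.2
side0 post_c 125 [ 489.1 -256.5] [39.5 34.5] [ 488.7 -255.8] [35.2 41.5] 75.4 110.8
rim 792 ((527.614990234375, 219.25991821289062), (263.8643798828125, 272.2149658203125), 2.006911277770996)
100 194 [645. 652. 660.] [ 93. 354.]
130 317 [647. 654. 663.] [ 93. 355.]
160 325 [649. 655. 664.] [ 94. 357.]
190 284 [650. 656. 667.] [ 97. 357.]
220 221 [652. 660. 669.] [ 94. 355.]
250 255 [653. 660. 671.] [ 98. 351.]
280 345 [655. 662. 673.] [ 97. 353.]
310 412 [657. 663. 674.] [ 96. 353.]
340 440 [659. 666. 675.] [ 96. 354.]
```

```bash
python3 - <<'E'
from fit import *
for t in (['scene0'],['side0']):
    P,C=clouds(t); q=P[(abs(P[:,2]-88)<5)]
    def line(m,ax,n):
        s=q[m]; 
        if len(s)<10: print(n,len(s)); return
        for _ in range(4):
            f=np.polyfit(s[:,ax]-(225,525)[ax==0],s[:,1-ax],1) if False else np.polyfit(s[:,ax]-(525 if ax==0 else 220),s[:,1-ax],1)
            r=s[:,1-ax]-np.polyval(f,s[:,ax]-(525 if ax==0 else 220)); s=s[abs(r)<max(4,1.5*r.std())]
        print(t[0],n,len(s),np.round(f,3))
    x,y=q[:,0],q[:,1]
    line((x>420)&(x<630)&(y>75)&(y<110),0,'right y')
    line((x>420)&(x<630)&(y>335)&(y<365),0,'left y')
    line((y>110)&(y<330)&(x>385)&(x<420),1,'front x')
    line((y>110)&(y<330)&(x>630)&(x<670),1,'rear x')
    q=P[abs(P[:,2]-60)<4];x,y=q[:,0],q[:,1]
    line((x>430)&(x<630)&(y>180)&(y<215),0,'divider y')
E
```

```text
scene0 right y 85 [3.0000e-02 9.2051e+01]
left y 3
scene0 front x 81 [-3.40000e-02  4.02438e+02]
rear x 4
scene0 divider y 12 [3.70000e-02 1.98071e+02]
side0 right y 133 [4.6000e-02 8.9339e+01]
side0 left y 92 [3.70000e-02 3.45071e+02]
side0 front x 82 [-4.00000e-02  3.98902e+02]
side0 rear x 84 [-3.60000e-02  6.44754e+02]
side0 divider y 94 [3.30000e-02 1.96237e+02]
```

Request:
{"api": "step_arm", "payload": {
  "commands": [
    {"tx":-20,"ty":-45,"yaw":0.05,"jaw":0.25},
    {"tx":-20,"ty":-45,"yaw":0.05},
    {"tx":-15,"ty":-40,"tz":-5},
    {"tx":-15,"ty":-20},
    {"tx":-10},
    {},
    {}
  ]
}}

```text
$.commands[0]: bad value
```

Request:
{"api": "step_arm", "payload": {
  "commands": [
    {"jaw":0.15,"tx":-20,"ty":-30,"tz":0,"yaw":0.05},
    {"jaw":0.15,"tx":-40,"ty":-30,"tz":0,"yaw":0.04},
    {"jaw":0.15,"tx":-40,"ty":-22,"tz":0,"yaw":0},
    {"jaw":0.15,"tx":-3,"ty":0,"tz":0,"yaw":0},
    {"jaw":0.15,"tx":0,"ty":0,"tz":0,"yaw":0},
    {"jaw":0.15,"tx":0,"ty":0,"tz":0,"yaw":0}
  ]
}}

```text
t: 0.7
tool_pos: [572.9, -81.7, 239.0]
ee_rot: [0.0, 0.675, 0.738, 0.001]
wrist_force: [0.4, 0.8, -0.2]
width: 0.848
finger_force: 0.0
```

```bash
python3 - <<'E'
from h import *
shot('wrist','w1'); o=robot.get_obs(); print(o['t'],o['tool_pos'],o['ee_rot'],o['width'])
from fit import *
P,C=clouds(['w1'])
for k in ('box_a','box_b','post_a','post_b'): 
    try: print(k,*rect(P,*OBJ[k]))
    except Exception as e: print(k,e)
E
```

```text
0.75 [573.18835916 -81.48514993 238.93210591] [3.35575134e-04 6.74348636e-01 7.38412914e-01 4.16132957e-04] 0.8468776538705401
box_a 4127 [570.1 -77.9] [52.6 49.4] [570.2 -78.6] [54.2 50.4] 6.1 135.9
box_b 2268 [ 573.5 -145.6] [51.8 31.1] [ 573.8 -147.1] [34.6 54.1] 89.1 135.9
post_a 327 [ 589.4 -225.4] [32.4  8.9] [ 589.3 -225.8] [36.2 10.6] 4.7 142.6
post_b index -1 is out of bounds for axis 0 with size 0
```

View pics/w1.png

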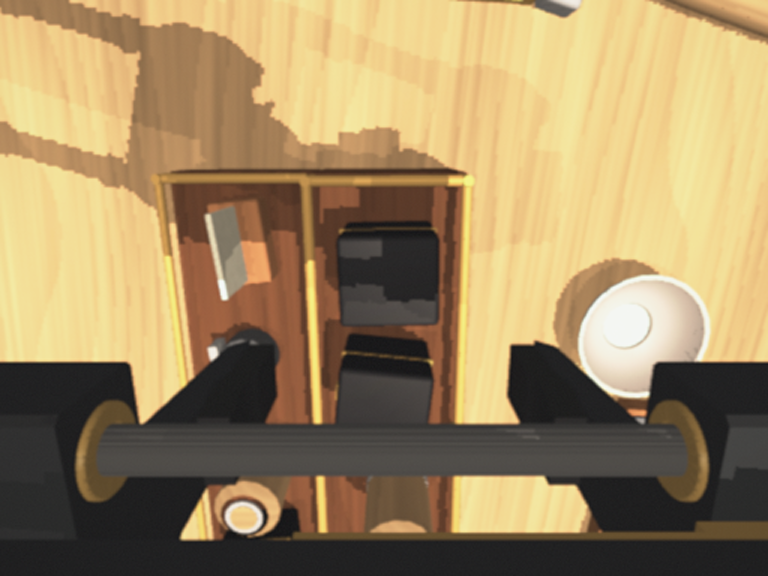

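Wrist view: box_a at (388,275) lies centred between the fingers, and box_b at (385,390) is behind it. Descending with the tips above the rails.

Request:
{"api": "step_arm", "payload": {
  "commands": [
    {"jaw":0.15,"tx":-2,"ty":1,"tz":-30,"yaw":0},
    {"jaw":0.15,"tx":0,"ty":0,"tz":-40,"yaw":0},
    {"jaw":0.15,"tx":0,"ty":0,"tz":-40,"yaw":0},
    {"jaw":0.15,"tx":0,"ty":0,"tz":-19,"yaw":0},
    {"jaw":0.15,"tx":0,"ty":0,"tz":0,"yaw":0},
    {"jaw":0.6,"tx":0,"ty":0,"tz":0,"yaw":0},
    {"jaw":0.6,"tx":0,"ty":0,"tz":0,"yaw":0},
    {"jaw":0.6,"tx":0,"ty":0,"tz":0,"yaw":0},
    {"jaw":0.6,"tx":0,"ty":0,"tz":0,"yaw":0},
    {"jaw":0.6,"tx":0,"ty":0,"tz":0,"yaw":0},
    {"jaw":0.6,"tx":0,"ty":0,"tz":0,"yaw":0}
  ],
  "newtons": 15
}}

```text
t: 1.85
tool_pos: [571.8, -81.1, 111.8]
ee_rot: [0.002, 0.675, 0.738, 0.001]
wrist_force: [2.2, 0.9, 6.1]
width: 0.61
finger_force: 15.0
```

Request:
{"api": "step_arm", "payload": {
  "commands": [
    {"jaw":0.6,"tx":0,"ty":0,"tz":20,"yaw":0},
    {"jaw":0.6,"tx":0,"ty":0,"tz":30,"yaw":0},
    {"jaw":0.6,"tx":0,"ty":0,"tz":30,"yaw":0},
    {"jaw":0.6,"tx":0,"ty":0,"tz":30,"yaw":0},
    {"jaw":0.6,"tx":0,"ty":5,"tz":0,"yaw":0.138},
    {"jaw":0.6,"tx":0,"ty":5,"tz":0,"yaw":0.138},
    {"jaw":0.6,"tx":0,"ty":5,"tz":0,"yaw":0.138},
    {"jaw":0.6,"tx":0,"ty":5,"tz":0,"yaw":0.138},
    {"jaw":0.6,"tx":0,"ty":5,"tz":0,"yaw":0.138},
    {"jaw":0.6,"tx":0,"ty":5,"tz":0,"yaw":0.138},
    {"jaw":0.6,"tx":0,"ty":5,"tz":0,"yaw":0.138},
    {"jaw":0.6,"tx":0,"ty":5,"tz":0,"yaw":0.138},
    {"jaw":0.6,"tx":0,"ty":5,"tz":0,"yaw":0.138},
    {"jaw":0.6,"tx":0,"ty":5,"tz":0,"yaw":0.138},
    {"jaw":0.6,"tx":0,"ty":5,"tz":0,"yaw":0.138},
    {"jaw":0.6,"tx":0,"ty":0,"tz":0,"yaw":0},
    {"jaw":0.6,"tx":0,"ty":0,"tz":0,"yaw":0}
  ]
}}

```text
t: 3.55
tool_pos: [569.6, -26.1, 219.4]
ee_rot: [-0.0, -0.017, 1.0, -0.0]
wrist_force: [-0.5, -0.9, -0.8]
width: 0.611
finger_force: 15.0
```

```bash
cat > yaw.py <<'E'
from h import *
from scipy.spatial.transform import Rotation as R
def st():
    o=robot.get_obs(); q=o['ee_rot']; m=R.from_quat(np.r_[q[1:],q[0]]).as_matrix(); y=m[:,1]
    print('t',round(o['t'],2),'tcp',np.round(o['tool_pos'],1),'yaw',round(float(np.arctan2(y[1],y[0])),3),'tilt',np.round(m[:,2],3),'j',np.round(o['joints'],2),'w',round(o['width']*88,1),'F',np.round(o['wrist_force'],1))
E
python3 -c "
from yaw import *
st()"
```

```text
t 3.55 tcp [569.6 -26.1 219.4] yaw 1.605 tilt [-0.001 -0.    -1.   ] j [-0.09  0.08  1.85 -0.    1.21 -1.69] w 53.7 F [-0.5 -0.9 -0.8]
```

Request:
{"api": "step_arm", "payload": {
  "commands": [
    {"jaw":0.6,"tx":3,"ty":25,"tz":0,"yaw":0},
    {"jaw":0.6,"tx":3,"ty":40,"tz":0,"yaw":0},
    {"jaw":0.6,"tx":3,"ty":40,"tz":0,"yaw":0},
    {"jaw":0.6,"tx":3,"ty":40,"tz":0,"yaw":0},
    {"jaw":0.6,"tx":3,"ty":40,"tz":0,"yaw":0},
    {"jaw":0.6,"tx":3,"ty":40,"tz":0,"yaw":0},
    {"jaw":0.6,"tx":3,"ty":40,"tz":0,"yaw":0},
    {"jaw":0.6,"tx":3,"ty":26,"tz":0,"yaw":0},
    {"jaw":0.6,"tx":3,"ty":10,"tz":0,"yaw":0},
    {"jaw":0.6,"tx":0,"ty":0,"tz":-20,"yaw":0},
    {"jaw":0.6,"tx":0,"ty":0,"tz":-30,"yaw":0},
    {"jaw":0.6,"tx":0,"ty":0,"tz":-20,"yaw":0},
    {"jaw":0.6,"tx":0,"ty":0,"tz":0,"yaw":0},
    {"jaw":0.6,"tx":0,"ty":0,"tz":0,"yaw":0}
  ]
}}

```text
t: 4.95
tool_pos: [597.0, 273.9, 149.5]
ee_rot: [-0.0, -0.018, 1.0, -0.0]
wrist_force: [0.6, 0.4, 0.0]
width: 0.612
finger_force: 15.0
```

```bash
python3 - <<'E'
from yaw import *
st(); shot('side','s1'); shot('wrist','w2')
E
```

```text
t 4.95 tcp [597.  273.9 149.5] yaw 1.606 tilt [-0.001 -0.001 -1.   ] j [ 0.39  0.3   1.73 -0.    1.11 -1.21] w 53.8 F [0.6 0.4 0. ]
```

View pics/w2.png

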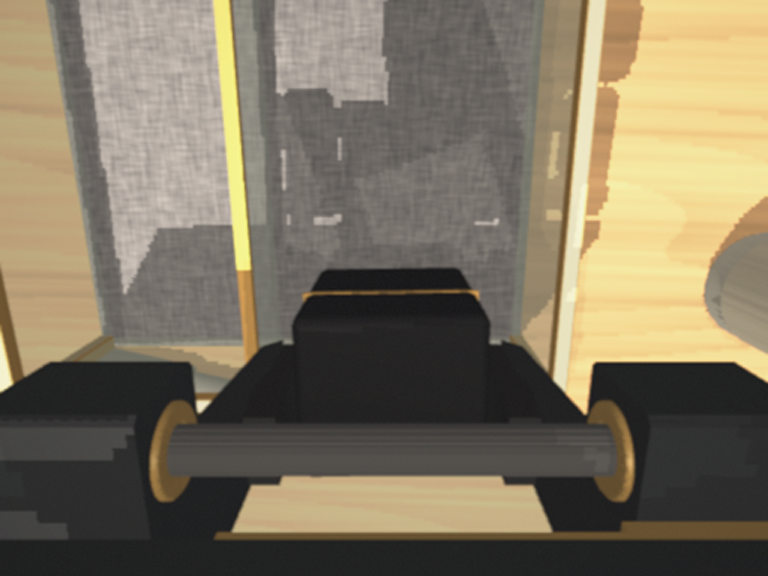

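Wrist view in the case: box_a at (390,340) is centred over the wider bay, with the divider at (235,200) and the left wall at (580,200). Lowering.

Request:
{"api": "step_arm", "payload": {
  "commands": [
    {"jaw":0.6,"tx":0,"ty":0,"tz":-30,"yaw":0},
    {"jaw":0.6,"tx":0,"ty":0,"tz":-30,"yaw":0},
    {"jaw":0.6,"tx":0,"ty":0,"tz":-25,"yaw":0},
    {"jaw":0.6,"tx":0,"ty":0,"tz":-10,"yaw":0},
    {"jaw":0.6,"tx":0,"ty":0,"tz":-5,"yaw":0},
    {"jaw":0.6,"tx":0,"ty":0,"tz":-3,"yaw":0},
    {"jaw":0.6,"tx":0,"ty":0,"tz":0,"yaw":0},
    {"jaw":0.6,"tx":0,"ty":0,"tz":0,"yaw":0}
  ]
}}

```text
t: 5.85
tool_pos: [598.1, 275.5, 48.3]
ee_rot: [0.001, -0.019, 1.0, 0.0]
wrist_force: [-0.1, 0.1, -0.8]
width: 0.612
finger_force: 15.0
```

Request:
{"api": "step_arm", "payload": {
  "commands": [
    {"jaw":0.6,"tx":0,"ty":0,"tz":-2,"yaw":0},
    {"jaw":0.6,"tx":0,"ty":0,"tz":-1,"yaw":0},
    {"jaw":0.6,"tx":0,"ty":0,"tz":0,"yaw":0},
    {"jaw":0.25,"tx":0,"ty":0,"tz":0,"yaw":0},
    {"jaw":0.25,"tx":0,"ty":0,"tz":0,"yaw":0},
    {"jaw":0.25,"tx":0,"ty":0,"tz":0,"yaw":0},
    {"jaw":0.25,"tx":0,"ty":0,"tz":25,"yaw":0},
    {"jaw":0.25,"tx":0,"ty":0,"tz":40,"yaw":0},
    {"jaw":0.25,"tx":0,"ty":0,"tz":40,"yaw":0},
    {"jaw":0.25,"tx":0,"ty":0,"tz":40,"yaw":0},
    {"jaw":0.25,"tx":0,"ty":0,"tz":30,"yaw":0},
    {"jaw":0.25,"tx":0,"ty":0,"tz":0,"yaw":0}
  ]
}}

```text
t: 7.05
tool_pos: [600.1, 276.4, 225.2]
ee_rot: [0.005, -0.019, 1.0, 0.002]
wrist_force: [0.3, -0.3, 0.2]
width: 0.749
finger_force: 0.0
```

```bash
python3 - <<'E'
from yaw import *
st(); shot('wrist','w3')
from fit import *
P,C=clouds(['w3']); print(*rect(P,598,275,55,80,45))
E
```

```text
t 7.05 tcp [600.1 276.4 225.2] yaw 1.608 tilt [ 0.01   0.004 -1.   ] j [ 0.39  0.24  1.66  0.    1.23 -1.21] w 65.9 F [ 0.3 -0.3  0.2]
3242 [606.  276.1] [70.4 52.1] [606.2 276.7] [70.6 54.2] 3.1 68.9
```

Request:
{"api": "step_arm", "payload": {
  "commands": [
    {"jaw":0.25,"tx":-3,"ty":-25,"tz":0,"yaw":0},
    {"jaw":0.25,"tx":-3,"ty":-40,"tz":0,"yaw":0},
    {"jaw":0.25,"tx":-3,"ty":-40,"tz":0,"yaw":0},
    {"jaw":0.25,"tx":-3,"ty":-40,"tz":0,"yaw":0},
    {"jaw":0.25,"tx":-3,"ty":-40,"tz":0,"yaw":0},
    {"jaw":0.25,"tx":-3,"ty":-40,"tz":0,"yaw":0},
    {"jaw":0.25,"tx":-3,"ty":-40,"tz":0,"yaw":0},
    {"jaw":0.25,"tx":-3,"ty":-40,"tz":0,"yaw":0},
    {"jaw":0.25,"tx":-2,"ty":-40,"tz":0,"yaw":0},
    {"jaw":0.25,"tx":0,"ty":-40,"tz":0,"yaw":0.05},
    {"jaw":0.25,"tx":0,"ty":-39,"tz":0,"yaw":0},
    {"jaw":0.25,"tx":0,"ty":-10,"tz":0,"yaw":0},
    {"jaw":0.25,"tx":0,"ty":0,"tz":0,"yaw":0},
    {"jaw":0.25,"tx":0,"ty":0,"tz":0,"yaw":0}
  ]
}}

```text
t: 8.5
tool_pos: [570.3, -158.0, 217.2]
ee_rot: [-0.001, -0.043, 0.999, 0.001]
wrist_force: [-0.3, 1.1, 0.5]
width: 0.751
finger_force: 0.0
```

```bash
cat > chk.py <<'E'
from yaw import *; from fit import *; import sys
st(); n=sys.argv[1]
for cam in ('scene','side','wrist'):
    shot(cam,cam+n); P,C=clouds([cam+n])
    for k in sys.argv[2:]:
        try:
            r=rect(P,*OBJ[k]); print(cam,k,r[0],r[1],r[2],r[5],r[6])
        except Exception as e: print(cam,k,'none')
E
python3 chk.py 2 box_b post_a post_b post_c
```

```text
t 8.5 tcp [ 570.3 -158.   217.2] yaw 1.658 tilt [-0.002  0.002 -1.   ] j [-0.31  0.12  1.81  0.    1.21 -1.97] w 66.1 F [-0.3  1.1  0.5]
scene box_b 193 [ 576.3 -157. ] [51.3 49.4] 87.5 134.7
scene post_a 101 [ 593.  -244.6] [39.5 39. ] 1.8 146.3
scene post_b 114 [ 595.5 -323.2] [39.8 39.7] 36.4 146.6
scene post_c 89 [ 493.4 -253. ] [37.  38.6] 7.5 110.9
side box_b 232 [ 572.6 -158.9] [51.5 49.4] 0.8 134.5
side post_a 124 [ 588.8 -248.3] [37.9 36.3] 59.8 144.9
side post_b 144 [ 592.6 -326.2] [40.7 38.9] 63.4 145.2
side post_c 130 [ 489.6 -256.6] [38.4 35.1] 8.1 110.5
wrist box_b 4739 [ 573.2 -155.6] [51.8 47.9] 89.0 135.9
wrist post_a 2109 [ 590.  -242.2] [40.  40.5] 41.9 147.1
wrist post_b 2336 [ 592.2 -318. ] [39.9 34.9] 87.8 146.7
wrist post_c 2264 [ 490.5 -250.5] [40.  40.2] 39.5 112.2
```

Request:
{"api": "step_arm", "payload": {
  "commands": [
    {"jaw":0.25,"tx":3,"ty":1,"tz":-20,"yaw":-0.1},
    {"jaw":0.25,"tx":0,"ty":0,"tz":-40,"yaw":0},
    {"jaw":0.25,"tx":0,"ty":0,"tz":-30,"yaw":0},
    {"jaw":0.25,"tx":0,"ty":0,"tz":-17,"yaw":0},
    {"jaw":0.25,"tx":0,"ty":0,"tz":0,"yaw":0},
    {"jaw":0.65,"tx":0,"ty":0,"tz":0,"yaw":0},
    {"jaw":0.65,"tx":0,"ty":0,"tz":0,"yaw":0},
    {"jaw":0.65,"tx":0,"ty":0,"tz":0,"yaw":0},
    {"jaw":0.65,"tx":0,"ty":0,"tz":0,"yaw":0},
    {"jaw":0.65,"tx":0,"ty":0,"tz":0,"yaw":0}
  ]
}}

```text
t: 9.65
tool_pos: [575.4, -158.1, 113.6]
ee_rot: [0.002, 0.006, 1.0, -0.0]
wrist_force: [0.3, 1.9, 5.6]
width: 0.567
finger_force: 15.0
```

Request:
{"api": "step_arm", "payload": {
  "commands": [
    {"jaw":0.65,"tx":0,"ty":0,"tz":20,"yaw":0},
    {"jaw":0.65,"tx":0,"ty":0,"tz":35,"yaw":0},
    {"jaw":0.65,"tx":0,"ty":0,"tz":35,"yaw":0},
    {"jaw":0.65,"tx":0,"ty":20,"tz":15,"yaw":0.05},
    {"jaw":0.65,"tx":-4,"ty":40,"tz":0,"yaw":0},
    {"jaw":0.65,"tx":-5,"ty":40,"tz":0,"yaw":0},
    {"jaw":0.65,"tx":-5,"ty":40,"tz":0,"yaw":0},
    {"jaw":0.65,"tx":-5,"ty":40,"tz":0,"yaw":0},
    {"jaw":0.65,"tx":-5,"ty":40,"tz":0,"yaw":0},
    {"jaw":0.65,"tx":-5,"ty":40,"tz":0,"yaw":0},
    {"jaw":0.65,"tx":-5,"ty":40,"tz":0,"yaw":0},
    {"jaw":0.65,"tx":-5,"ty":40,"tz":0,"yaw":0},
    {"jaw":0.65,"tx":-5,"ty":40,"tz":0,"yaw":0},
    {"jaw":0.65,"tx":-5,"ty":40,"tz":0,"yaw":0},
    {"jaw":0.65,"tx":0,"ty":10,"tz":0,"yaw":0},
    {"jaw":0.65,"tx":0,"ty":0,"tz":-30,"yaw":0},
    {"jaw":0.65,"tx":0,"ty":0,"tz":-30,"yaw":0},
    {"jaw":0.65,"tx":0,"ty":0,"tz":-10,"yaw":0},
    {"jaw":0.65,"tx":0,"ty":0,"tz":0,"yaw":0},
    {"jaw":0.65,"tx":0,"ty":0,"tz":0,"yaw":0}
  ]
}}

```text
t: 11.65
tool_pos: [525.7, 271.7, 147.6]
ee_rot: [0.0, -0.018, 1.0, 0.0]
wrist_force: [0.4, -0.4, -0.2]
width: 0.566
finger_force: 15.0
```

Request:
{"api": "step_arm", "payload": {
  "commands": [
    {"jaw":0.65,"tx":0,"ty":0,"tz":-30,"yaw":0},
    {"jaw":0.65,"tx":0,"ty":0,"tz":-35,"yaw":0},
    {"jaw":0.65,"tx":0,"ty":0,"tz":-20,"yaw":0},
    {"jaw":0.65,"tx":0,"ty":0,"tz":-10,"yaw":0},
    {"jaw":0.65,"tx":0,"ty":0,"tz":-4,"yaw":0},
    {"jaw":0.65,"tx":0,"ty":0,"tz":-2,"yaw":0},
    {"jaw":0.65,"tx":0,"ty":0,"tz":-1,"yaw":0},
    {"jaw":0.65,"tx":0,"ty":0,"tz":0,"yaw":0},
    {"jaw":0.3,"tx":0,"ty":0,"tz":0,"yaw":0},
    {"jaw":0.3,"tx":0,"ty":0,"tz":0,"yaw":0},
    {"jaw":0.3,"tx":0,"ty":0,"tz":0,"yaw":0},
    {"jaw":0.3,"tx":0,"ty":0,"tz":25,"yaw":0},
    {"jaw":0.3,"tx":0,"ty":0,"tz":40,"yaw":0},
    {"jaw":0.3,"tx":0,"ty":0,"tz":40,"yaw":0},
    {"jaw":0.3,"tx":0,"ty":0,"tz":40,"yaw":0},
    {"jaw":0.3,"tx":0,"ty":0,"tz":20,"yaw":0},
    {"jaw":0.3,"tx":0,"ty":0,"tz":0,"yaw":0}
  ]
}}

```text
t: 13.35
tool_pos: [527.4, 273.2, 214.2]
ee_rot: [0.004, -0.019, 1.0, 0.002]
wrist_force: [0.5, -0.1, -0.3]
width: 0.699
finger_force: 0.0
```

Request:
{"api": "step_arm", "payload": {
  "commands": [
    {"jaw":0.3,"tx":-2,"ty":-24,"tz":0,"yaw":0},
    {"jaw":0.27,"tx":-2,"ty":-40,"tz":0,"yaw":0},
    {"jaw":0.27,"tx":-2,"ty":-40,"tz":0,"yaw":0},
    {"jaw":0.27,"tx":-2,"ty":-40,"tz":0,"yaw":0},
    {"jaw":0.27,"tx":-2,"ty":-40,"tz":0,"yaw":0},
    {"jaw":0.27,"tx":-2,"ty":-40,"tz":0,"yaw":0},
    {"jaw":0.27,"tx":-2,"ty":-40,"tz":0,"yaw":0},
    {"jaw":0.27,"tx":-3,"ty":-40,"tz":0,"yaw":0},
    {"jaw":0.27,"tx":-3,"ty":-40,"tz":0,"yaw":0},
    {"jaw":0.27,"tx":-3,"ty":-40,"tz":0,"yaw":0},
    {"jaw":0.27,"tx":-3,"ty":-40,"tz":0,"yaw":0},
    {"jaw":0.27,"tx":-3,"ty":-40,"tz":0,"yaw":0},
    {"jaw":0.27,"tx":-3,"ty":-40,"tz":0,"yaw":0},
    {"jaw":0.27,"tx":-3,"ty":-40,"tz":0,"yaw":0.1},
    {"jaw":0.27,"tx":0,"ty":-40,"tz":0,"yaw":0},
    {"jaw":0.27,"tx":0,"ty":-20,"tz":0,"yaw":0},
    {"jaw":0.27,"tx":0,"ty":0,"tz":0,"yaw":0},
    {"jaw":0.27,"tx":0,"ty":0,"tz":0,"yaw":0}
  ]
}}

```text
t: 15.15
tool_pos: [489.4, -331.0, 208.1]
ee_rot: [-0.001, -0.068, 0.998, 0.001]
wrist_force: [0.3, 0.4, -1.1]
width: 0.73
finger_force: 0.0
```

```bash
python3 chk.py 3 box_c post_a post_b post_c
```

```text
t 15.15 tcp [ 489.4 -331.   208.1] yaw 1.707 tilt [-0.002  0.002 -1.   ] j [-0.64  0.13  1.82  0.    1.19 -2.34] w 64.3 F [ 0.3  0.4 -1.1]
scene box_c 214 [ 494.3 -330.4] [53.7 50.5] 8.4 99.7
scene post_a 103 [ 593.4 -244.2] [40.9 39.2] 2.6 146.0
scene post_b 116 [ 595.1 -323.4] [39.7 39. ] 38.8 145.1
scene post_c 91 [ 494.  -252.2] [38.6 39.4] 79.2 111.2
side box_c 343 [ 490.6 -333.1] [53.4 49.6] 7.7 99.6
side post_a none
side post_b 142 [ 592.6 -328.7] [40.5 34.5] 85.2 145.7
side post_c 126 [ 489.1 -258.1] [39.8 34.8] 66.9 110.6
wrist box_c 3952 [ 491.  -329.4] [53.5 50.1] 8.6 100.9
wrist post_a 1317 [ 585.5 -245.1] [27.3 38.8] 9.3 146.9
wrist post_b 1450 [ 591.6 -322.2] [30.6 40.6] 9.3 148.6
wrist post_c 1768 [ 489.2 -252.2] [38.7 40.3] 88.1 112.1
```

View pics/side3.png

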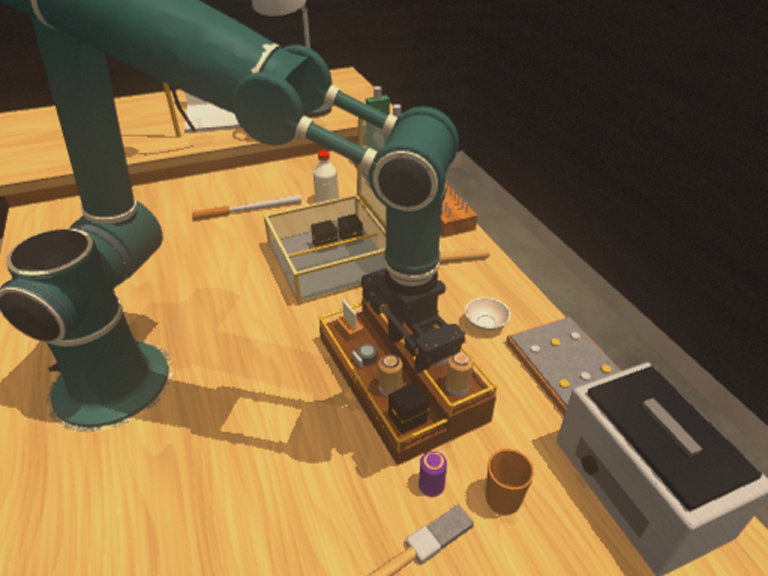

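The side view shows two boxes upright in the wider bay at (323,232) and (350,226). Everything else is in place. Grasping box_c.

Request:
{"api": "step_arm", "payload": {
  "commands": [
    {"jaw":0.27,"tx":2,"ty":0,"tz":-30,"yaw":0},
    {"jaw":0.27,"tx":0,"ty":0,"tz":-40,"yaw":0},
    {"jaw":0.27,"tx":0,"ty":0,"tz":-40,"yaw":0},
    {"jaw":0.27,"tx":0,"ty":0,"tz":-22,"yaw":0},
    {"jaw":0.27,"tx":0,"ty":0,"tz":0,"yaw":0},
    {"jaw":0.65,"tx":0,"ty":0,"tz":0,"yaw":0},
    {"jaw":0.65,"tx":0,"ty":0,"tz":0,"yaw":0},
    {"jaw":0.65,"tx":0,"ty":0,"tz":0,"yaw":0},
    {"jaw":0.65,"tx":0,"ty":0,"tz":0,"yaw":0}
  ]
}}

```text
t: 16.2
tool_pos: [493.4, -332.7, 79.9]
ee_rot: [0.002, -0.069, 0.998, -0.001]
wrist_force: [0.2, 1.6, 4.1]
width: 0.563
finger_force: 14.9
```

Request:
{"api": "step_arm", "payload": {
  "commands": [
    {"jaw":0.65,"tx":0,"ty":0,"tz":25,"yaw":0},
    {"jaw":0.65,"tx":0,"ty":0,"tz":40,"yaw":0},
    {"jaw":0.65,"tx":0,"ty":0,"tz":40,"yaw":0},
    {"jaw":0.65,"tx":0,"ty":0,"tz":35,"yaw":-0.1},
    {"jaw":0.65,"tx":-4,"ty":32,"tz":0,"yaw":0},
    {"jaw":0.65,"tx":-3,"ty":40,"tz":0,"yaw":0},
    {"jaw":0.65,"tx":-3,"ty":40,"tz":0,"yaw":0},
    {"jaw":0.65,"tx":-3,"ty":40,"tz":0,"yaw":0},
    {"jaw":0.65,"tx":-3,"ty":40,"tz":0,"yaw":0},
    {"jaw":0.65,"tx":-3,"ty":40,"tz":0,"yaw":0},
    {"jaw":0.65,"tx":-3,"ty":40,"tz":0,"yaw":0},
    {"jaw":0.65,"tx":-3,"ty":40,"tz":0,"yaw":0},
    {"jaw":0.65,"tx":-3,"ty":40,"tz":0,"yaw":0},
    {"jaw":0.65,"tx":-3,"ty":40,"tz":0,"yaw":0},
    {"jaw":0.65,"tx":-3,"ty":40,"tz":0,"yaw":0},
    {"jaw":0.65,"tx":-3,"ty":40,"tz":0,"yaw":0},
    {"jaw":0.65,"tx":-3,"ty":40,"tz":0,"yaw":0},
    {"jaw":0.65,"tx":0,"ty":40,"tz":0,"yaw":0},
    {"jaw":0.65,"tx":0,"ty":40,"tz":0,"yaw":0},
    {"jaw":0.65,"tx":0,"ty":10,"tz":0,"yaw":0}
  ]
}}

```text
t: 18.2
tool_pos: [451.9, 273.4, 218.5]
ee_rot: [0.001, -0.02, 1.0, 0.001]
wrist_force: [0.3, -0.4, -0.9]
width: 0.569
finger_force: 15.0
```

Request:
{"api": "step_arm", "payload": {
  "commands": [
    {"jaw":0.65,"tx":0,"ty":0,"tz":-30,"yaw":0},
    {"jaw":0.65,"tx":0,"ty":0,"tz":-30,"yaw":0},
    {"jaw":0.65,"tx":0,"ty":0,"tz":0,"yaw":0},
    {"jaw":0.65,"tx":0,"ty":0,"tz":0,"yaw":0}
  ]
}}

```text
t: 18.6
tool_pos: [451.7, 269.3, 157.8]
ee_rot: [-0.001, -0.018, 1.0, -0.0]
wrist_force: [1.0, 0.1, -0.1]
width: 0.566
finger_force: 15.0
```

Request:
{"api": "step_arm", "payload": {
  "commands": [
    {"jaw":0.65,"tx":2,"ty":0,"tz":-30,"yaw":0},
    {"jaw":0.65,"tx":0,"ty":0,"tz":-40,"yaw":0},
    {"jaw":0.65,"tx":0,"ty":0,"tz":-25,"yaw":0},
    {"jaw":0.65,"tx":0,"ty":0,"tz":-10,"yaw":0},
    {"jaw":0.65,"tx":0,"ty":0,"tz":-4,"yaw":0},
    {"jaw":0.65,"tx":0,"ty":0,"tz":-2,"yaw":0},
    {"jaw":0.65,"tx":0,"ty":0,"tz":-1,"yaw":0},
    {"jaw":0.65,"tx":0,"ty":0,"tz":0,"yaw":0},
    {"jaw":0.3,"tx":0,"ty":0,"tz":0,"yaw":0},
    {"jaw":0.3,"tx":0,"ty":0,"tz":0,"yaw":0},
    {"jaw":0.3,"tx":0,"ty":0,"tz":0,"yaw":0},
    {"jaw":0.3,"tx":0,"ty":0,"tz":25,"yaw":0},
    {"jaw":0.3,"tx":0,"ty":0,"tz":40,"yaw":0},
    {"jaw":0.3,"tx":0,"ty":0,"tz":40,"yaw":0},
    {"jaw":0.3,"tx":0,"ty":0,"tz":40,"yaw":0},
    {"jaw":0.3,"tx":0,"ty":0,"tz":25,"yaw":0},
    {"jaw":0.3,"tx":0,"ty":0,"tz":0,"yaw":0}
  ]
}}

```text
t: 20.3
tool_pos: [456.6, 271.4, 220.6]
ee_rot: [0.004, -0.019, 1.0, 0.002]
wrist_force: [0.5, -0.9, -0.2]
width: 0.702
finger_force: 0.0
```

Request:
{"api": "step_arm", "payload": {
  "commands": [
    {"jaw":0.34,"tx":5,"ty":-20,"tz":0,"yaw":0},
    {"jaw":0.34,"tx":10,"ty":-40,"tz":0,"yaw":0},
    {"jaw":0.34,"tx":10,"ty":-40,"tz":0,"yaw":0},
    {"jaw":0.34,"tx":10,"ty":-40,"tz":0,"yaw":0},
    {"jaw":0.34,"tx":10,"ty":-40,"tz":0,"yaw":0},
    {"jaw":0.34,"tx":10,"ty":-40,"tz":0,"yaw":0},
    {"jaw":0.34,"tx":10,"ty":-40,"tz":0,"yaw":0},
    {"jaw":0.34,"tx":10,"ty":-40,"tz":0,"yaw":0},
    {"jaw":0.34,"tx":10,"ty":-40,"tz":0,"yaw":0},
    {"jaw":0.34,"tx":10,"ty":-40,"tz":0,"yaw":0},
    {"jaw":0.34,"tx":10,"ty":-40,"tz":0,"yaw":0},
    {"jaw":0.34,"tx":10,"ty":-40,"tz":0,"yaw":0},
    {"jaw":0.34,"tx":10,"ty":-40,"tz":0,"yaw":0},
    {"jaw":0.34,"tx":10,"ty":-18,"tz":0,"yaw":0},
    {"jaw":0.34,"tx":0,"ty":0,"tz":0,"yaw":0},
    {"jaw":0.34,"tx":0,"ty":0,"tz":0,"yaw":0}
  ]
}}

```text
t: 21.9
tool_pos: [588.0, -247.6, 213.5]
ee_rot: [-0.002, -0.018, 1.0, 0.001]
wrist_force: [-0.1, 0.1, -0.2]
width: 0.663
finger_force: 0.0
```

```bash
python3 chk.py 4 post_a post_b post_c
```

```text
t 21.9 tcp [ 588.  -247.6  213.5] yaw 1.607 tilt [-0.003  0.002 -1.   ] j [-0.44  0.21  1.71  0.    1.22 -2.05] w 58.3 F [-0.1  0.1 -0.2]
scene post_a 99 [ 593.8 -244.8] [40.5 39.2] 36.3 145.1
scene post_b 113 [ 595.6 -323.3] [40.3 38.7] 82.4 146.4
scene post_c 11 [ 494.3 -271.1] [20.   4.3] 2.0 106.1
side post_a 123 [ 588.6 -247.8] [38.2 36. ] 59.2 145.5
side post_b 144 [ 593.  -327.2] [40.6 37.4] 60.3 145.6
side post_c 127 [ 489.3 -257.2] [39.2 36. ] 86.0 110.5
wrist post_a 2284 [ 590.4 -243.2] [40.6 40. ] 0.3 147.0
wrist post_b 2347 [ 592.3 -321. ] [40.2 40. ] 41.4 146.9
wrist post_c 2322 [ 490.6 -251.2] [40.2 39.9] 36.4 112.3
```

Request:
{"api": "step_arm", "payload": {
  "commands": [
    {"jaw":0.34,"tx":2,"ty":2,"tz":-20,"yaw":0},
    {"jaw":0.34,"tx":0,"ty":0,"tz":-30,"yaw":0},
    {"jaw":0.34,"tx":0,"ty":0,"tz":-30,"yaw":0},
    {"jaw":0.34,"tx":0,"ty":0,"tz":-17,"yaw":0},
    {"jaw":0.34,"tx":0,"ty":0,"tz":0,"yaw":0},
    {"jaw":0.7,"tx":0,"ty":0,"tz":0,"yaw":0},
    {"jaw":0.7,"tx":0,"ty":0,"tz":0,"yaw":0},
    {"jaw":0.7,"tx":0,"ty":0,"tz":0,"yaw":0},
    {"jaw":0.7,"tx":0,"ty":0,"tz":0,"yaw":0}
  ],
  "newtons": 20
}}

```text
t: 22.95
tool_pos: [592.3, -246.2, 120.8]
ee_rot: [0.002, -0.019, 1.0, -0.0]
wrist_force: [-0.2, 2.0, 4.1]
width: 0.493
finger_force: 19.9
```

Request:
{"api": "step_arm", "payload": {
  "commands": [
    {"jaw":0.7,"tx":0,"ty":0,"tz":25,"yaw":0},
    {"jaw":0.7,"tx":0,"ty":0,"tz":40,"yaw":0},
    {"jaw":0.7,"tx":0,"ty":0,"tz":35,"yaw":0},
    {"jaw":0.7,"tx":1,"ty":20,"tz":0,"yaw":0},
    {"jaw":0.7,"tx":1,"ty":40,"tz":0,"yaw":0},
    {"jaw":0.7,"tx":1,"ty":40,"tz":0,"yaw":0},
    {"jaw":0.7,"tx":1,"ty":40,"tz":0,"yaw":0},
    {"jaw":0.7,"tx":1,"ty":40,"tz":0,"yaw":0},
    {"jaw":0.7,"tx":1,"ty":40,"tz":0,"yaw":0},
    {"jaw":0.7,"tx":1,"ty":40,"tz":0,"yaw":0},
    {"jaw":0.7,"tx":1,"ty":40,"tz":0,"yaw":0},
    {"jaw":0.7,"tx":1,"ty":40,"tz":0,"yaw":0},
    {"jaw":0.7,"tx":1,"ty":40,"tz":0,"yaw":0},
    {"jaw":0.7,"tx":1,"ty":13,"tz":0,"yaw":0},
    {"jaw":0.7,"tx":0,"ty":0,"tz":-30,"yaw":0},
    {"jaw":0.7,"tx":0,"ty":0,"tz":-30,"yaw":0},
    {"jaw":0.7,"tx":0,"ty":0,"tz":0,"yaw":0},
    {"jaw":0.7,"tx":0,"ty":0,"tz":0,"yaw":0}
  ]
}}

```text
t: 24.75
tool_pos: [600.8, 146.6, 157.4]
ee_rot: [-0.002, -0.019, 1.0, -0.0]
wrist_force: [0.8, 0.6, -1.5]
width: 0.488
finger_force: 19.9
```

```bash
python3 - <<'E'
from yaw import *
from fit import *
st(); shot('wrist','w5'); shot('side','s5')
P,C=clouds(['w5'])
for zl,zh,yl,yh,n in ((82,96,75,115,'right rim'),(54,64,180,212,'divider')):
    q=P[(P[:,2]>zl)&(P[:,2]<zh)&(P[:,1]>yl)&(P[:,1]<yh)&(P[:,0]<570)&(P[:,0]>430)]
    print(n,len(q),np.round([np.percentile(q[:,1]-.037*(q[:,0]-600),p) for p in (5,50,95)],1))
E
```

```text
t 24.75 tcp [600.8 146.6 157.4] yaw 1.608 tilt [-0.003 -0.001 -1.   ] j [ 0.2   0.22  1.81 -0.    1.11 -1.41] w 42.9 F [ 0.8  0.6 -1.5]
right rim 2189 [ 94.1  97.9 100.7]
divider 1410 [199.9 202.  206. ]
```

View pics/w5.png

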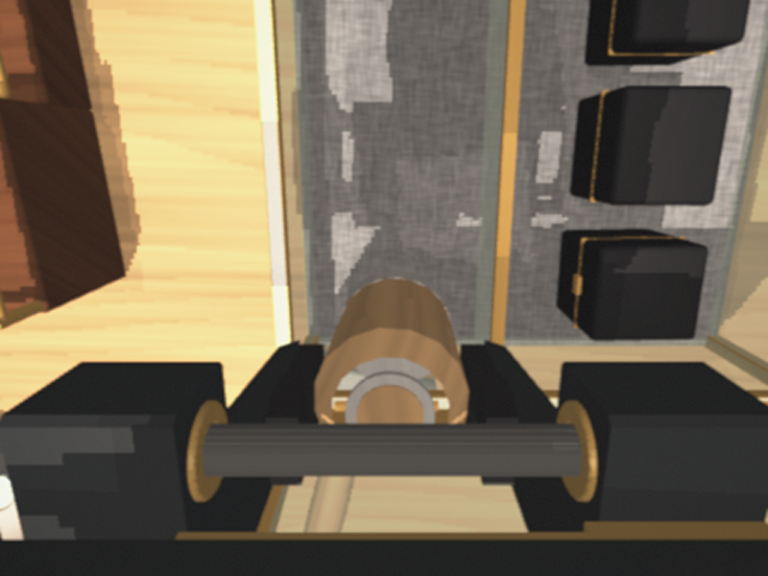

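Wrist view: post_a at (390,350) is centred in the narrower bay, whose wall is at (280,300) and divider at (500,300). All three boxes are upright at right. Lowering.

Request:
{"api": "step_arm", "payload": {
  "commands": [
    {"jaw":0.7,"tx":0,"ty":1,"tz":-30,"yaw":0},
    {"jaw":0.7,"tx":0,"ty":0,"tz":-35,"yaw":0},
    {"jaw":0.7,"tx":0,"ty":0,"tz":-20,"yaw":0},
    {"jaw":0.7,"tx":0,"ty":0,"tz":-10,"yaw":0},
    {"jaw":0.7,"tx":0,"ty":0,"tz":-4,"yaw":0},
    {"jaw":0.7,"tx":0,"ty":0,"tz":-2,"yaw":0},
    {"jaw":0.7,"tx":0,"ty":0,"tz":-2,"yaw":0},
    {"jaw":0.7,"tx":0,"ty":0,"tz":0,"yaw":0}
  ]
}}

```text
t: 25.65
tool_pos: [602.9, 148.2, 56.9]
ee_rot: [0.001, -0.019, 1.0, 0.0]
wrist_force: [1.0, 0.4, -2.3]
width: 0.493
finger_force: 19.9
```

Request:
{"api": "step_arm", "payload": {
  "commands": [
    {"jaw":0.7,"tx":0,"ty":0,"tz":-1,"yaw":0},
    {"jaw":0.7,"tx":0,"ty":0,"tz":-1,"yaw":0},
    {"jaw":0.7,"tx":0,"ty":0,"tz":-1,"yaw":0},
    {"jaw":0.7,"tx":0,"ty":0,"tz":0,"yaw":0}
  ]
}}

```text
t: 26.05
tool_pos: [602.7, 148.2, 53.8]
ee_rot: [0.001, -0.019, 1.0, 0.0]
wrist_force: [-0.8, 0.3, 3.9]
width: 0.495
finger_force: 19.8
```

Contact felt. Release with a small opening and rise.

Request:
{"api": "step_arm", "payload": {
  "commands": [
    {"jaw":0.38,"tx":0,"ty":0,"tz":0,"yaw":0},
    {"jaw":0.38,"tx":0,"ty":0,"tz":0,"yaw":0},
    {"jaw":0.38,"tx":0,"ty":0,"tz":0,"yaw":0},
    {"jaw":0.38,"tx":0,"ty":0,"tz":20,"yaw":0},
    {"jaw":0.38,"tx":0,"ty":0,"tz":40,"yaw":0},
    {"jaw":0.38,"tx":0,"ty":0,"tz":40,"yaw":0},
    {"jaw":0.38,"tx":0,"ty":0,"tz":40,"yaw":0},
    {"jaw":0.38,"tx":0,"ty":0,"tz":20,"yaw":0},
    {"jaw":0.38,"tx":0,"ty":0,"tz":0,"yaw":0}
  ]
}}

```text
t: 26.95
tool_pos: [604.6, 148.5, 217.3]
ee_rot: [0.004, -0.019, 1.0, 0.001]
wrist_force: [0.3, 1.3, -0.1]
width: 0.618
finger_force: 0.0
```

Request:
{"api": "step_arm", "payload": {
  "commands": [
    {"jaw":0.34,"tx":-2,"ty":-25,"tz":0,"yaw":0},
    {"jaw":0.34,"tx":-1,"ty":-40,"tz":0,"yaw":0},
    {"jaw":0.34,"tx":-1,"ty":-40,"tz":0,"yaw":0},
    {"jaw":0.34,"tx":-1,"ty":-40,"tz":0,"yaw":0},
    {"jaw":0.34,"tx":-1,"ty":-40,"tz":0,"yaw":0},
    {"jaw":0.34,"tx":-1,"ty":-40,"tz":0,"yaw":0},
    {"jaw":0.34,"tx":-1,"ty":-40,"tz":0,"yaw":0},
    {"jaw":0.34,"tx":-1,"ty":-40,"tz":0,"yaw":0},
    {"jaw":0.34,"tx":-1,"ty":-40,"tz":0,"yaw":0},
    {"jaw":0.34,"tx":0,"ty":-40,"tz":0,"yaw":0},
    {"jaw":0.34,"tx":0,"ty":-40,"tz":0,"yaw":0},
    {"jaw":0.34,"tx":0,"ty":-40,"tz":0,"yaw":0},
    {"jaw":0.34,"tx":0,"ty":-8,"tz":0,"yaw":0},
    {"jaw":0.34,"tx":0,"ty":0,"tz":0,"yaw":0},
    {"jaw":0.34,"tx":0,"ty":0,"tz":0,"yaw":0}
  ]
}}

```text
t: 28.45
tool_pos: [591.4, -323.8, 211.0]
ee_rot: [-0.001, -0.019, 1.0, 0.001]
wrist_force: [-0.3, 0.3, -0.8]
width: 0.658
finger_force: 0.0
```

```bash
python3 chk.py 6 post_b post_c; python3 - <<'E'
from fit import *
for t in ('side6','scene6'):
    P,C=clouds([t]); print(t,*rect(P,602,147,72,90,34))
E
```

```text
t 28.45 tcp [ 591.4 -323.8  211. ] yaw 1.608 tilt [-0.002  0.002 -1.   ] j [-0.54  0.28  1.63  0.    1.23 -2.15] w 57.9 F [-0.3  0.3 -0.8]
scene post_b 112 [ 595.2 -323.2] [39.2 39.9] 39.7 146.1
scene post_c none
side post_b 146 [ 592.3 -326. ] [41.2 40. ] 63.1 145.4
side post_c 128 [ 489.  -257.5] [38.8 35.2] 66.8 110.9
wrist post_b 2333 [ 592.4 -322.1] [40.3 40.2] 3.3 147.1
wrist post_c 2450 [ 490.7 -252. ] [40.1 40.3] 38.8 112.3
side6 58 [599.6 143.4] [38.5 33.6] [598.2 142.8] [30.4 40.2] 72.3 78.4
scene6 66 [603.9 147.4] [41.5 35.3] [603.2 147.1] [35.7 43.2] 87.5 79.3
```

Request:
{"api": "step_arm", "payload": {
  "commands": [
    {"jaw":0.34,"tx":0,"ty":0,"tz":-20,"yaw":0},
    {"jaw":0.34,"tx":0,"ty":0,"tz":-30,"yaw":0},
    {"jaw":0.34,"tx":0,"ty":0,"tz":-30,"yaw":0},
    {"jaw":0.34,"tx":0,"ty":0,"tz":-16,"yaw":0},
    {"jaw":0.34,"tx":0,"ty":0,"tz":0,"yaw":0},
    {"jaw":0.7,"tx":0,"ty":0,"tz":0,"yaw":0},
    {"jaw":0.7,"tx":0,"ty":0,"tz":0,"yaw":0},
    {"jaw":0.7,"tx":0,"ty":0,"tz":0,"yaw":0},
    {"jaw":0.7,"tx":0,"ty":0,"tz":0,"yaw":0}
  ]
}}

```text
t: 29.5
tool_pos: [593.2, -325.5, 118.9]
ee_rot: [0.002, -0.019, 1.0, -0.001]
wrist_force: [-0.5, 1.2, 4.4]
width: 0.496
finger_force: 19.8
```

Request:
{"api": "step_arm", "payload": {
  "commands": [
    {"jaw":0.7,"tx":0,"ty":0,"tz":25,"yaw":0},
    {"jaw":0.7,"tx":0,"ty":0,"tz":40,"yaw":0},
    {"jaw":0.7,"tx":0,"ty":0,"tz":35,"yaw":0},
    {"jaw":0.7,"tx":-5,"ty":20,"tz":0,"yaw":0},
    {"jaw":0.7,"tx":-5,"ty":40,"tz":0,"yaw":0},
    {"jaw":0.7,"tx":-5,"ty":40,"tz":0,"yaw":0},
    {"jaw":0.7,"tx":-5,"ty":40,"tz":0,"yaw":0},
    {"jaw":0.7,"tx":-5,"ty":40,"tz":0,"yaw":0},
    {"jaw":0.7,"tx":-5,"ty":40,"tz":0,"yaw":0},
    {"jaw":0.7,"tx":-5,"ty":40,"tz":0,"yaw":0},
    {"jaw":0.7,"tx":-5,"ty":40,"tz":0,"yaw":0},
    {"jaw":0.7,"tx":-5,"ty":40,"tz":0,"yaw":0},
    {"jaw":0.7,"tx":-5,"ty":40,"tz":0,"yaw":0},
    {"jaw":0.7,"tx":-5,"ty":40,"tz":0,"yaw":0},
    {"jaw":0.7,"tx":-5,"ty":40,"tz":0,"yaw":0},
    {"jaw":0.7,"tx":-2,"ty":10,"tz":0,"yaw":0},
    {"jaw":0.7,"tx":0,"ty":0,"tz":-30,"yaw":0},
    {"jaw":0.7,"tx":0,"ty":0,"tz":-30,"yaw":0},
    {"jaw":0.7,"tx":0,"ty":0,"tz":0,"yaw":0},
    {"jaw":0.7,"tx":0,"ty":0,"tz":0,"yaw":0}
  ]
}}

```text
t: 31.5
tool_pos: [529.7, 144.3, 156.6]
ee_rot: [-0.001, -0.018, 1.0, -0.0]
wrist_force: [0.5, 0.1, -0.7]
width: 0.493
finger_force: 19.8
```

Request:
{"api": "step_arm", "payload": {
  "commands": [
    {"jaw":0.7,"tx":1,"ty":0,"tz":-30,"yaw":0},
    {"jaw":0.7,"tx":0,"ty":0,"tz":-35,"yaw":0},
    {"jaw":0.7,"tx":0,"ty":0,"tz":-20,"yaw":0},
    {"jaw":0.7,"tx":0,"ty":0,"tz":-10,"yaw":0},
    {"jaw":0.7,"tx":0,"ty":0,"tz":-5,"yaw":0},
    {"jaw":0.7,"tx":0,"ty":0,"tz":-3,"yaw":0},
    {"jaw":0.7,"tx":0,"ty":0,"tz":-2,"yaw":0},
    {"jaw":0.7,"tx":0,"ty":0,"tz":-1,"yaw":0},
    {"jaw":0.7,"tx":0,"ty":0,"tz":0,"yaw":0},
    {"jaw":0.7,"tx":0,"ty":0,"tz":0,"yaw":0}
  ]
}}

```text
t: 32.5
tool_pos: [532.0, 145.3, 51.9]
ee_rot: [0.001, -0.019, 1.0, 0.0]
wrist_force: [0.2, 0.8, 2.9]
width: 0.491
finger_force: 19.8
```

Contact. Release, rise, and go to post_c.

Request:
{"api": "step_arm", "payload": {
  "commands": [
    {"jaw":0.38,"tx":0,"ty":0,"tz":0,"yaw":0},
    {"jaw":0.38,"tx":0,"ty":0,"tz":0,"yaw":0},
    {"jaw":0.38,"tx":0,"ty":0,"tz":0,"yaw":0},
    {"jaw":0.38,"tx":0,"ty":0,"tz":20,"yaw":0},
    {"jaw":0.38,"tx":0,"ty":0,"tz":40,"yaw":0},
    {"jaw":0.38,"tx":0,"ty":0,"tz":40,"yaw":0},
    {"jaw":0.38,"tx":0,"ty":0,"tz":40,"yaw":0},
    {"jaw":0.38,"tx":0,"ty":0,"tz":20,"yaw":0},
    {"jaw":0.38,"tx":-3,"ty":-20,"tz":0,"yaw":0},
    {"jaw":0.34,"tx":-4,"ty":-40,"tz":0,"yaw":0},
    {"jaw":0.34,"tx":-4,"ty":-40,"tz":0,"yaw":0},
    {"jaw":0.34,"tx":-4,"ty":-40,"tz":0,"yaw":0},
    {"jaw":0.34,"tx":-4,"ty":-40,"tz":0,"yaw":0},
    {"jaw":0.34,"tx":-4,"ty":-40,"tz":0,"yaw":0},
    {"jaw":0.34,"tx":-4,"ty":-40,"tz":0,"yaw":0},
    {"jaw":0.34,"tx":-4,"ty":-40,"tz":0,"yaw":0},
    {"jaw":0.34,"tx":-4,"ty":-40,"tz":0,"yaw":0},
    {"jaw":0.34,"tx":-4,"ty":-40,"tz":0,"yaw":0},
    {"jaw":0.34,"tx":-3,"ty":-20,"tz":0,"yaw":0},
    {"jaw":0.34,"tx":0,"ty":0,"tz":0,"yaw":0}
  ]
}}

```text
t: 34.5
tool_pos: [488.3, -257.4, 210.4]
ee_rot: [-0.0, -0.017, 1.0, -0.0]
wrist_force: [1.2, 0.5, 0.2]
width: 0.657
finger_force: 0.0
```

```bash
python3 chk.py 7 post_c; python3 - <<'E'
from fit import *
for t in ('side7','scene7'):
    P,C=clouds([t]); print(t,*rect(P,602,147,72,90,34)); print(t,*rect(P,532,145,72,90,34))
E
```

```text
t 34.5 tcp [ 488.3 -257.4  210.4] yaw 1.605 tilt [-0.001 -0.    -1.   ] j [-0.53  0.05  1.9  -0.    1.19 -2.13] w 57.8 F [1.2 0.5 0.2]
scene post_c 90 [ 493.5 -253.3] [38.6 39.3] 88.0 110.9
side post_c 126 [ 489.6 -257.2] [39.2 34.5] 75.2 111.1
wrist post_c 1783 [ 489.7 -251.3] [40.  39.9] 37.3 112.0
side7 5 [588.4 155. ] [ 9.3 14.8] [586.8 154.9] [ 9.4 13.5] 57.2 79.4
side7 59 [528.8 140.5] [32.7 33.1] [527.4 141.8] [36.3 35.6] 71.1 78.7
scene7 65 [604.6 148.1] [35.9 41.6] [606.  148.6] [41.5 39.7] 76.3 78.9
scene7 61 [533.9 145.2] [39.5 41.4] [533.8 145.6] [42.3 39.6] 61.7 78.5
```

Request:
{"api": "step_arm", "payload": {
  "commands": [
    {"jaw":0.34,"tx":2,"ty":3,"tz":-30,"yaw":0},
    {"jaw":0.34,"tx":0,"ty":0,"tz":-40,"yaw":0},
    {"jaw":0.34,"tx":0,"ty":0,"tz":-40,"yaw":0},
    {"jaw":0.34,"tx":0,"ty":0,"tz":-21,"yaw":0},
    {"jaw":0.34,"tx":0,"ty":0,"tz":0,"yaw":0},
    {"jaw":0.7,"tx":0,"ty":0,"tz":0,"yaw":0},
    {"jaw":0.7,"tx":0,"ty":0,"tz":0,"yaw":0},
    {"jaw":0.7,"tx":0,"ty":0,"tz":0,"yaw":0},
    {"jaw":0.7,"tx":0,"ty":0,"tz":0,"yaw":0}
  ]
}}

```text
t: 35.55
tool_pos: [492.5, -252.6, 81.7]
ee_rot: [0.002, -0.019, 1.0, -0.001]
wrist_force: [0.7, 0.1, 2.3]
width: 0.492
finger_force: 20.0
```

Request:
{"api": "step_arm", "payload": {
  "commands": [
    {"jaw":0.7,"tx":0,"ty":0,"tz":25,"yaw":0},
    {"jaw":0.7,"tx":0,"ty":0,"tz":40,"yaw":0},
    {"jaw":0.7,"tx":0,"ty":0,"tz":40,"yaw":0},
    {"jaw":0.7,"tx":0,"ty":0,"tz":30,"yaw":0},
    {"jaw":0.7,"tx":-3,"ty":20,"tz":0,"yaw":0},
    {"jaw":0.7,"tx":-3,"ty":40,"tz":0,"yaw":0},
    {"jaw":0.7,"tx":-3,"ty":40,"tz":0,"yaw":0},
    {"jaw":0.7,"tx":-3,"ty":40,"tz":0,"yaw":0},
    {"jaw":0.7,"tx":-3,"ty":40,"tz":0,"yaw":0},
    {"jaw":0.7,"tx":-3,"ty":40,"tz":0,"yaw":0},
    {"jaw":0.7,"tx":-3,"ty":40,"tz":0,"yaw":0},
    {"jaw":0.7,"tx":-3,"ty":40,"tz":0,"yaw":0},
    {"jaw":0.7,"tx":-3,"ty":40,"tz":0,"yaw":0},
    {"jaw":0.7,"tx":-3,"ty":40,"tz":0,"yaw":0},
    {"jaw":0.7,"tx":-1,"ty":15,"tz":0,"yaw":0},
    {"jaw":0.7,"tx":0,"ty":0,"tz":-30,"yaw":0},
    {"jaw":0.7,"tx":0,"ty":0,"tz":-30,"yaw":0},
    {"jaw":0.7,"tx":0,"ty":0,"tz":0,"yaw":0},
    {"jaw":0.7,"tx":0,"ty":0,"tz":0,"yaw":0}
  ]
}}

```text
t: 37.45
tool_pos: [458.4, 143.0, 153.7]
ee_rot: [-0.002, -0.019, 1.0, -0.0]
wrist_force: [0.7, -1.0, -1.3]
width: 0.491
finger_force: 20.0
```

Request:
{"api": "step_arm", "payload": {
  "commands": [
    {"jaw":0.7,"tx":2,"ty":-1,"tz":-30,"yaw":0},
    {"jaw":0.7,"tx":0,"ty":0,"tz":-35,"yaw":0},
    {"jaw":0.7,"tx":0,"ty":0,"tz":-20,"yaw":0},
    {"jaw":0.7,"tx":0,"ty":0,"tz":-10,"yaw":0},
    {"jaw":0.7,"tx":0,"ty":0,"tz":-5,"yaw":0},
    {"jaw":0.7,"tx":0,"ty":0,"tz":-3,"yaw":0},
    {"jaw":0.7,"tx":0,"ty":0,"tz":-1,"yaw":0},
    {"jaw":0.7,"tx":0,"ty":0,"tz":-1,"yaw":0},
    {"jaw":0.7,"tx":0,"ty":0,"tz":0,"yaw":0},
    {"jaw":0.7,"tx":0,"ty":0,"tz":0,"yaw":0}
  ]
}}

```text
t: 38.45
tool_pos: [462.4, 142.1, 50.2]
ee_rot: [0.0, -0.019, 1.0, 0.0]
wrist_force: [0.4, 0.8, -0.5]
width: 0.493
finger_force: 20.0
```

Request:
{"api": "step_arm", "payload": {
  "commands": [
    {"jaw":0.7,"tx":0,"ty":0,"tz":-1,"yaw":0},
    {"jaw":0.7,"tx":0,"ty":0,"tz":-1,"yaw":0},
    {"jaw":0.7,"tx":0,"ty":0,"tz":0,"yaw":0},
    {"jaw":0.38,"tx":0,"ty":0,"tz":0,"yaw":0},
    {"jaw":0.38,"tx":0,"ty":0,"tz":0,"yaw":0},
    {"jaw":0.38,"tx":0,"ty":0,"tz":0,"yaw":0},
    {"jaw":0.38,"tx":0,"ty":0,"tz":20,"yaw":0},
    {"jaw":0.38,"tx":0,"ty":0,"tz":40,"yaw":0},
    {"jaw":0.38,"tx":0,"ty":0,"tz":40,"yaw":0},
    {"jaw":0.38,"tx":0,"ty":0,"tz":40,"yaw":0},
    {"jaw":1,"tx":0,"ty":0,"tz":30,"yaw":0},
    {"jaw":1,"tx":0,"ty":-25,"tz":30,"yaw":0},
    {"jaw":1,"tx":0,"ty":-35,"tz":30,"yaw":0},
    {"jaw":1,"tx":0,"ty":-40,"tz":30,"yaw":0},
    {"jaw":1,"tx":0,"ty":-40,"tz":20,"yaw":0},
    {"jaw":1,"tx":0,"ty":0,"tz":0,"yaw":0},
    {"jaw":1,"tx":0,"ty":0,"tz":0,"yaw":0}
  ]
}}

```text
t: 40.15
tool_pos: [462.1, 1.4, 327.9]
ee_rot: [0.0, -0.017, 1.0, 0.0]
wrist_force: [-0.3, 0.5, -1.1]
width: 0.013
finger_force: 0.0
```

```bash
python3 - <<'E'
from yaw import *
from fit import *
st()
for t in ('side','scene'):
    shot(t,t+'8'); P,C=clouds([t+'8'])
    for x,y in ((602,147),(532,145),(462,142)): 
        try: print(t,*rect(P,x,y,72,90,34))
        except Exception: print(t,'none')
    for x,y in ((597,275),(527,272),(454,270)): 
        try: print(t,*rect(P,x,y,62,76,40))
        except Exception: print(t,'none')
    q=P[(P[:,1]>100)&(P[:,1]<350)&(P[:,2]>120)&(P[:,2]<335)&(P[:,0]>630)&(P[:,0]<720)]
    if len(q)>50: f=np.polyfit(q[:,2]-90,q[:,0]+.037*(q[:,1]-220),1); print('lid',len(q),f)
E
```

```text
t 40.15 tcp [462.1   1.4 327.9] yaw 1.605 tilt [ 0.001  0.001 -1.   ] j [-0.05 -0.19  1.91  0.    1.42 -1.66] w 1.1 F [-0.3  0.5 -1.1]
side 61 [600.2 144. ] [39.8 35.9] [598.4 142.8] [34.1 40.3] 74.8 78.5
side 62 [530.5 140.9] [36.1 34.4] [529.  140.7] [35.7 38.9] 70.5 78.3
side 64 [459.  135.8] [38.4 34.1] [457.9 136.2] [34.8 38.4] 71.7 78.4
side 112 [594.8 271.5] [48.5 54.1] [594.5 271.2] [49.  57.3] 3.7 67.2
side 115 [523.9 269.4] [52.1 49.7] [523.4 270.6] [53.6 53.3] 3.4 66.7
side 125 [454.  266.5] [52.1 48.5] [453.9 267.7] [53.6 53.8] 2.3 66.7
lid 1655 [5.44749171e-02 6.49160946e+02]
scene 62 [604.6 147.2] [40.1 36.9] [604.  147.9] [38.4 44.2] 31.5 79.1
scene 63 [535.4 145. ] [38.2 38. ] [534.4 146.6] [39.2 41.2] 68.3 78.3
scene 63 [463.3 140. ] [38.1 40.8] [462.8 139.3] [39.4 44.5] 34.2 78.6
scene 36 [583.9 270.3] [19.4 49.5] [578.4 269.6] [17.6 55.3] 19.2 67.1
scene 130 [527.6 271.9] [52.3 51.8] [527.2 271.1] [53.4 55.1] 1.2 67.4
scene 126 [457.  269.1] [51.5 51.4] [456.8 268.8] [53.  54.8] 4.4 67.8
lid 800 [5.48855943e-02 6.58721374e+02]
```

View pics/side8.png

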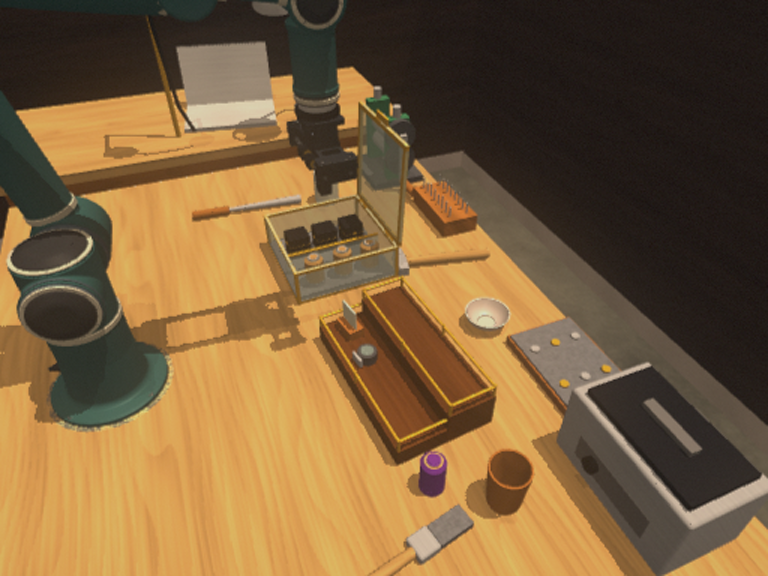

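The side view shows all six standing in the case: boxes near (300,237), (323,232), (349,225) and posts near (315,260), (342,252), (367,245). The card holder and loupe stay on the riser. Next I take the closed fingers round behind the lid.

Request:
{"api": "step_arm", "payload": {
  "commands": [
    {"jaw":1,"tx":25,"ty":0,"tz":5,"yaw":0},
    {"jaw":1,"tx":40,"ty":0,"tz":0,"yaw":0},
    {"jaw":1,"tx":40,"ty":0,"tz":0,"yaw":0},
    {"jaw":1,"tx":40,"ty":0,"tz":0,"yaw":0},
    {"jaw":1,"tx":40,"ty":0,"tz":0,"yaw":0},
    {"jaw":1,"tx":40,"ty":0,"tz":0,"yaw":0},
    {"jaw":1,"tx":25,"ty":0,"tz":0,"yaw":0},
    {"jaw":1,"tx":0,"ty":0,"tz":0,"yaw":0},
    {"jaw":1,"tx":0,"ty":0,"tz":0,"yaw":0}
  ]
}}

```text
t: 41.15
tool_pos: [711.2, 3.7, 330.3]
ee_rot: [-0.002, -0.02, 1.0, 0.0]
wrist_force: [-1.2, -0.6, 0.3]
width: 0.005
finger_force: 0.0
```

Request:
{"api": "step_arm", "payload": {
  "commands": [
    {"jaw":1,"tx":0,"ty":25,"tz":0,"yaw":0},
    {"jaw":1,"tx":0,"ty":35,"tz":0,"yaw":0},
    {"jaw":1,"tx":0,"ty":35,"tz":0,"yaw":0},
    {"jaw":1,"tx":0,"ty":35,"tz":0,"yaw":0},
    {"jaw":1,"tx":0,"ty":35,"tz":0,"yaw":0},
    {"jaw":1,"tx":0,"ty":35,"tz":0,"yaw":0},
    {"jaw":1,"tx":0,"ty":20,"tz":-5,"yaw":0},
    {"jaw":1,"tx":0,"ty":0,"tz":-10,"yaw":0},
    {"jaw":1,"tx":0,"ty":0,"tz":0,"yaw":0}
  ]
}}

```text
t: 42.05
tool_pos: [710.4, 221.4, 315.0]
ee_rot: [-0.002, -0.019, 1.0, -0.001]
wrist_force: [-0.0, -1.1, 0.7]
width: 0.008
finger_force: 0.0
```

```bash
python3 - <<'E'
from yaw import *
st(); shot('side','s9')
i=cv2.imread('pics/s9.png')[0:340,200:600]; cv2.imwrite('pics/s9c.png',cv2.resize(i,(800,600)))
# arc table
H=np.array([650.,90.]);r=225
for th in (1.625,1.5,1.35,1.2,1.05,.9,.75,.6,.45,.3,.2,.1,0):
    p=H+r*np.array([-np.cos(th),np.sin(th)])+8*np.array([np.sin(th),np.cos(th)]); print(th,np.round([p[0]+9,219+.037*(p[0]+9-523.5),p[1]]))
E
```

```text
t 42.05 tcp [710.4 221.4 315. ] yaw 1.609 tilt [-0.004 -0.002 -1.   ] j [ 0.27  0.37  1.33 -0.    1.45 -1.34] w 0.7 F [-0.  -1.1  0.7]
1.625 [679. 225. 314.]
1.5 [651. 224. 315.]
1.35 [618. 222. 311.]
1.2 [585. 221. 303.]
1.05 [554. 220. 289.]
0.9 [525. 219. 271.]
0.75 [500. 218. 249.]
0.6 [478. 217. 224.]
0.45 [460. 217. 195.]
0.3 [446. 216. 164.]
0.2 [440. 216. 143.]
0.1 [436. 216. 120.]
0 [434. 216.  98.]
```

View pics/s9c.png

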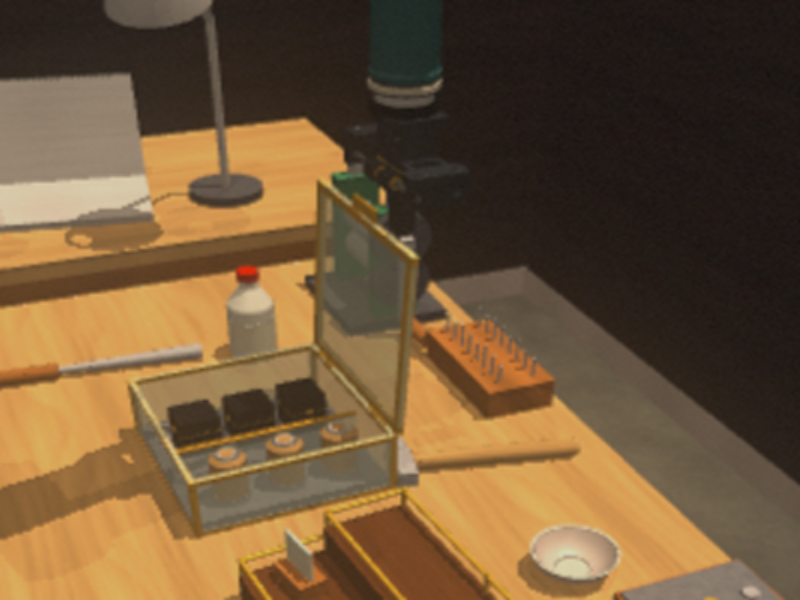

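The fingers (about (405,210) in the crop) are behind the lid just under the tab at (365,207). Pulling gently.

Request:
{"api": "step_arm", "payload": {
  "commands": [
    {"jaw":1,"tx":-10,"ty":1,"tz":0,"yaw":0},
    {"jaw":1,"tx":-10,"ty":1,"tz":0,"yaw":0},
    {"jaw":1,"tx":-5,"ty":1,"tz":0,"yaw":0},
    {"jaw":1,"tx":-4,"ty":0,"tz":0,"yaw":0},
    {"jaw":1,"tx":-4,"ty":0,"tz":0,"yaw":0},
    {"jaw":1,"tx":-4,"ty":0,"tz":0,"yaw":0},
    {"jaw":1,"tx":-4,"ty":0,"tz":0,"yaw":0},
    {"jaw":1,"tx":-4,"ty":0,"tz":0,"yaw":0},
    {"jaw":1,"tx":-4,"ty":0,"tz":0,"yaw":0},
    {"jaw":1,"tx":-4,"ty":0,"tz":0,"yaw":0},
    {"jaw":1,"tx":-4,"ty":0,"tz":0,"yaw":0},
    {"jaw":1,"tx":-4,"ty":0,"tz":0,"yaw":0}
  ]
}}

```text
t: 43.3
tool_pos: [650.7, 224.8, 317.6]
ee_rot: [-0.0, -0.019, 1.0, -0.0]
wrist_force: [3.9, -1.6, 1.5]
width: 0.007
finger_force: 1.6
```

Request:
{"api": "step_arm", "payload": {
  "commands": [
    {"jaw":1,"tx":-6,"ty":0,"tz":0,"yaw":0},
    {"jaw":1,"tx":-6,"ty":0,"tz":0,"yaw":0},
    {"jaw":1,"tx":-6,"ty":-1,"tz":-1,"yaw":0},
    {"jaw":1,"tx":-6,"ty":0,"tz":-1,"yaw":0},
    {"jaw":1,"tx":-6,"ty":0,"tz":-1,"yaw":0},
    {"jaw":1,"tx":-6,"ty":0,"tz":-1,"yaw":0},
    {"jaw":1,"tx":-6,"ty":-1,"tz":-1,"yaw":0},
    {"jaw":1,"tx":-6,"ty":0,"tz":-2,"yaw":0},
    {"jaw":1,"tx":-6,"ty":0,"tz":-2,"yaw":0},
    {"jaw":1,"tx":-6,"ty":0,"tz":-2,"yaw":0},
    {"jaw":1,"tx":-6,"ty":-1,"tz":-2,"yaw":0},
    {"jaw":1,"tx":-6,"ty":0,"tz":-3,"yaw":0},
    {"jaw":1,"tx":-6,"ty":0,"tz":-2,"yaw":0},
    {"jaw":1,"tx":-6,"ty":-1,"tz":-3,"yaw":0},
    {"jaw":1,"tx":-6,"ty":0,"tz":-3,"yaw":0}
  ]
}}

```text
t: 44.8
tool_pos: [560.4, 221.1, 293.5]
ee_rot: [-0.0, -0.019, 1.0, 0.0]
wrist_force: [1.4, 0.7, 2.8]
width: 0.004
finger_force: 1.2
```

Request:
{"api": "step_arm", "payload": {
  "commands": [
    {"jaw":1,"tx":-6,"ty":0,"tz":-3,"yaw":0},
    {"jaw":1,"tx":-6,"ty":0,"tz":-4,"yaw":0},
    {"jaw":1,"tx":-6,"ty":-1,"tz":-4,"yaw":0},
    {"jaw":1,"tx":-6,"ty":0,"tz":-4,"yaw":0},
    {"jaw":1,"tx":-6,"ty":0,"tz":-4,"yaw":0},
    {"jaw":1,"tx":-5,"ty":-1,"tz":-4,"yaw":0},
    {"jaw":1,"tx":-5,"ty":0,"tz":-4,"yaw":0},
    {"jaw":1,"tx":-5,"ty":0,"tz":-4,"yaw":0},
    {"jaw":1,"tx":-5,"ty":0,"tz":-5,"yaw":0},
    {"jaw":1,"tx":-5,"ty":-1,"tz":-5,"yaw":0},
    {"jaw":1,"tx":-5,"ty":0,"tz":-5,"yaw":0}
  ]
}}

```text
t: 45.9
tool_pos: [500.5, 218.0, 247.2]
ee_rot: [-0.0, -0.019, 1.0, 0.0]
wrist_force: [-0.1, 0.5, 1.8]
width: 0.007
finger_force: 0.9
```

Request:
{"api": "step_arm", "payload": {
  "commands": [
    {"jaw":1,"tx":-5,"ty":0,"tz":-5,"yaw":0},
    {"jaw":1,"tx":-4,"ty":0,"tz":-5,"yaw":0},
    {"jaw":1,"tx":-5,"ty":0,"tz":-5,"yaw":0},
    {"jaw":1,"tx":-4,"ty":-1,"tz":-5,"yaw":0},
    {"jaw":1,"tx":-4,"ty":0,"tz":-5,"yaw":0},
    {"jaw":1,"tx":-4,"ty":0,"tz":-6,"yaw":0},
    {"jaw":1,"tx":-4,"ty":0,"tz":-6,"yaw":0},
    {"jaw":1,"tx":-4,"ty":0,"tz":-6,"yaw":0},
    {"jaw":1,"tx":-3,"ty":0,"tz":-6,"yaw":0},
    {"jaw":1,"tx":-3,"ty":0,"tz":-5,"yaw":0},
    {"jaw":1,"tx":-2,"ty":0,"tz":-5,"yaw":0},
    {"jaw":1,"tx":-2,"ty":0,"tz":-5,"yaw":0},
    {"jaw":1,"tx":-2,"ty":0,"tz":-5,"yaw":0}
  ]
}}

```text
t: 47.2
tool_pos: [454.6, 217.0, 178.2]
ee_rot: [-0.0, -0.019, 1.0, -0.0]
wrist_force: [-0.2, -0.7, 1.6]
width: 0.007
finger_force: 0.6
```

```bash
python3 - <<'E'
from yaw import *
st(); c=shot('side','s10')
i=cv2.imread('pics/s10.png')[100:400,200:600]; cv2.imwrite('pics/s10c.png',cv2.resize(i,(800,600)))
E
```

```text
t 47.2 tcp [454.6 217.  178.2] yaw 1.608 tilt [-0.001 -0.    -1.   ] j [ 0.4  -0.01  2.03  0.    1.13 -1.21] w 0.7 F [-0.2 -0.7  1.6]
```

View pics/s10c.png

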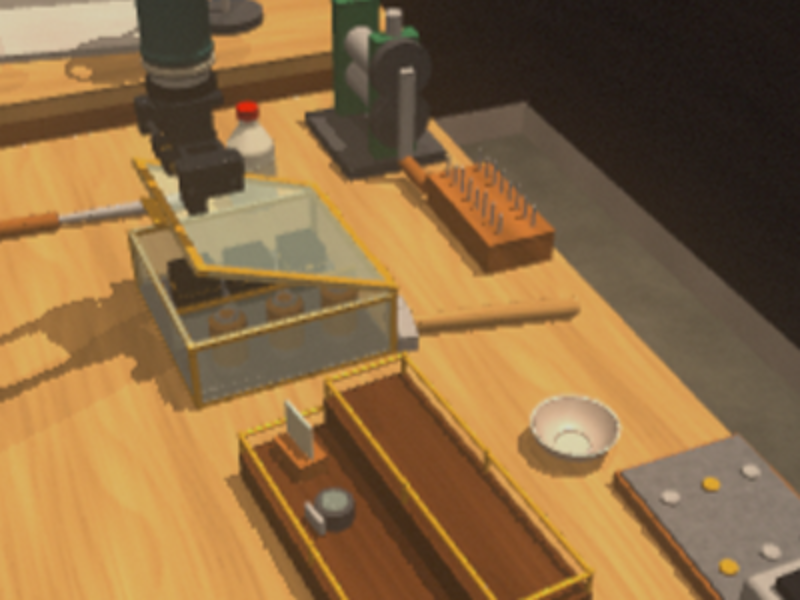

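The lid is nearly down, pressed by the fingers at (210,180), with everything upright inside. Lowering the rest slowly.

Request:
{"api": "step_arm", "payload": {
  "commands": [
    {"jaw":1,"tx":-3,"ty":0,"tz":-5,"yaw":0},
    {"jaw":1,"tx":-2,"ty":0,"tz":-5,"yaw":0},
    {"jaw":1,"tx":-2,"ty":0,"tz":-5,"yaw":0},
    {"jaw":1,"tx":-2,"ty":0,"tz":-5,"yaw":0},
    {"jaw":1,"tx":-2,"ty":0,"tz":-5,"yaw":0},
    {"jaw":1,"tx":-2,"ty":0,"tz":-5,"yaw":0},
    {"jaw":1,"tx":-1,"ty":0,"tz":-4,"yaw":0},
    {"jaw":1,"tx":-1,"ty":0,"tz":-4,"yaw":0},
    {"jaw":1,"tx":-1,"ty":0,"tz":-4,"yaw":0},
    {"jaw":1,"tx":-1,"ty":0,"tz":-4,"yaw":0},
    {"jaw":1,"tx":-1,"ty":0,"tz":-4,"yaw":0},
    {"jaw":1,"tx":0,"ty":0,"tz":-4,"yaw":0},
    {"jaw":1,"tx":0,"ty":0,"tz":-4,"yaw":0},
    {"jaw":1,"tx":0,"ty":0,"tz":-3,"yaw":0},
    {"jaw":1,"tx":0,"ty":0,"tz":-3,"yaw":0},
    {"jaw":1,"tx":0,"ty":0,"tz":-3,"yaw":0},
    {"jaw":1,"tx":0,"ty":0,"tz":-3,"yaw":0},
    {"jaw":1,"tx":0,"ty":0,"tz":-2,"yaw":0},
    {"jaw":1,"tx":0,"ty":0,"tz":-1,"yaw":0},
    {"jaw":1,"tx":0,"ty":0,"tz":0,"yaw":0}
  ]
}}

```text
t: 49.25
tool_pos: [437.0, 217.0, 105.5]
ee_rot: [0.0, -0.019, 1.0, -0.0]
wrist_force: [0.8, -0.1, -0.2]
width: 0.006
finger_force: 0.0
```

Request:
{"api": "step_arm", "payload": {
  "commands": [
    {"jaw":1,"tx":0,"ty":0,"tz":-1,"yaw":0},
    {"jaw":1,"tx":0,"ty":0,"tz":-1,"yaw":0},
    {"jaw":1,"tx":0,"ty":0,"tz":-1,"yaw":0},
    {"jaw":1,"tx":0,"ty":0,"tz":-1,"yaw":0},
    {"jaw":1,"tx":0,"ty":0,"tz":-1,"yaw":0},
    {"jaw":1,"tx":0,"ty":0,"tz":-1,"yaw":0},
    {"jaw":1,"tx":0,"ty":0,"tz":0,"yaw":0}
  ]
}}

```text
t: 49.95
tool_pos: [437.0, 217.0, 99.5]
ee_rot: [0.0, -0.019, 1.0, -0.0]
wrist_force: [0.5, 0.3, -0.3]
width: 0.005
finger_force: 0.0
```

Request:
{"api": "step_arm", "payload": {
  "commands": [
    {"jaw":1,"tx":0,"ty":0,"tz":-0.5,"yaw":0},
    {"jaw":1,"tx":0,"ty":0,"tz":-0.5,"yaw":0},
    {"jaw":1,"tx":0,"ty":0,"tz":-0.5,"yaw":0},
    {"jaw":1,"tx":0,"ty":0,"tz":-0.5,"yaw":0},
    {"jaw":1,"tx":0,"ty":0,"tz":0,"yaw":0}
  ]
}}

```text
t: 50.45
tool_pos: [437.0, 217.0, 98.4]
ee_rot: [-0.0, -0.019, 1.0, -0.0]
wrist_force: [-2.4, -1.1, 6.3]
width: 0.004
finger_force: 2.9
```

```bash
python3 - <<'E'
from yaw import *
from fit import *
st()
for t in ('side','scene','wrist'):
    shot(t,t+'11'); P,C=clouds([t+'11'])
    q=P[(P[:,0]>405)&(P[:,0]<640)&(P[:,1]>105)&(P[:,1]<335)&(P[:,2]>84)&(P[:,2]<125)]
    for x in range(400,650,50):
        s=q[(q[:,0]>=x)&(q[:,0]<x+50)]
        if len(s)>5: print(t,x,len(s),np.round(np.percentile(s[:,2],[10,50,90]),1))
E
```

```text
t 50.45 tcp [437.  217.   98.4] yaw 1.608 tilt [-0. -0. -1.] j [ 0.41  0.05  2.13 -0.    0.96 -1.2 ] w 0.4 F [-2.4 -1.1  6.3]
side 400 353 [95.2 97.5 99.6]
side 450 286 [95.4 97.4 99.4]
side 500 455 [95.2 97.4 99.5]
side 550 478 [95.2 97.5 99.4]
side 600 364 [95.3 97.2 99.3]
scene 400 276 [ 94.6  98.7 103.3]
scene 450 547 [ 94.4  98.  101.6]
scene 500 564 [ 94.7  98.4 101.9]
scene 550 582 [ 94.6  97.9 101.6]
scene 600 479 [ 94.5  98.  101.5]
wrist 400 34651 [ 98.3  99.1 100. ]
wrist 450 8056 [98.3 99.  99.7]
wrist 500 338 [98.2 98.8 99.5]
```

The lid is flat at 98 mm, which is closed. A slight extra press, then withdraw.

Request:
{"api": "step_arm", "payload": {
  "commands": [
    {"jaw":1,"tx":0,"ty":0,"tz":-0.5,"yaw":0},
    {"jaw":1,"tx":0,"ty":0,"tz":-0.5,"yaw":0},
    {"jaw":1,"tx":0,"ty":0,"tz":0,"yaw":0},
    {"jaw":1,"tx":0,"ty":0,"tz":10,"yaw":0},
    {"jaw":1,"tx":0,"ty":0,"tz":30,"yaw":0},
    {"jaw":1,"tx":0,"ty":0,"tz":40,"yaw":0},
    {"jaw":1,"tx":0,"ty":0,"tz":40,"yaw":0},
    {"jaw":1,"tx":0,"ty":-30,"tz":40,"yaw":0},
    {"jaw":1,"tx":0,"ty":-40,"tz":0,"yaw":0},
    {"jaw":1,"tx":0,"ty":-40,"tz":0,"yaw":0},
    {"jaw":1,"tx":0,"ty":-40,"tz":0,"yaw":0},
    {"jaw":1,"tx":0,"ty":-40,"tz":0,"yaw":0},
    {"jaw":1,"tx":0,"ty":0,"tz":0,"yaw":0},
    {"jaw":1,"tx":0,"ty":0,"tz":0,"yaw":0}
  ]
}}

```text
t: 52.0
tool_pos: [437.1, 26.4, 256.9]
ee_rot: [0.0, -0.017, 1.0, 0.0]
wrist_force: [0.1, 0.1, -0.8]
width: 0.004
finger_force: 0.0
```

```bash
python3 - <<'E'
from yaw import *
st(); c=shot('side','s12')
i=cv2.imread('pics/s12.png')[130:430,200:600]; cv2.imwrite('pics/s12c.png',cv2.resize(i,(800,600)))
w=world(c); q=w.reshape(-1,3)
for a in (405,600):
    s=q[(q[:,0]>a)&(q[:,0]<a+40)&(q[:,1]>110)&(q[:,1]<330)&(q[:,2]>84)&(q[:,2]<130)]; print(a,len(s),np.median(s[:,2]))
E
```

```text
t 52.0 tcp [437.1  26.4 256.9] yaw 1.605 tilt [ 0.001  0.001 -1.   ] j [ 0.   -0.21  2.06  0.    1.3  -1.6 ] w 0.4 F [ 0.1  0.1 -0.8]
405 401 97.35897388333967
600 346 97.23645943353938
```

View pics/s12c.png

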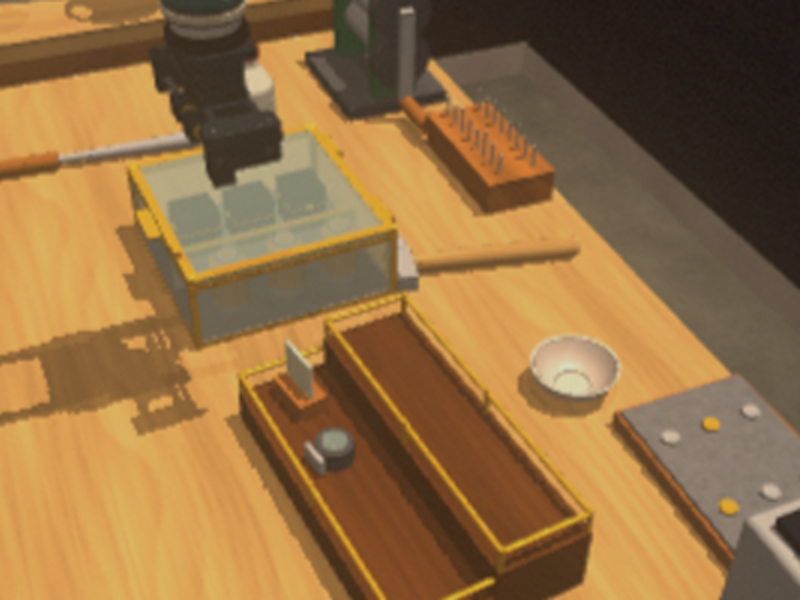

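The lid is closed flat at 97 mm front and rear. All six pieces stand inside, the card holder and loupe are on the riser, and the arm is clear.

```bash
python3 -c "
from station import robot
print(robot.sign_off())"
```

```text
the job is handed in; nothing more can be done
None
```

I put all three ring boxes upright in the wider bay and all three posts upright in the narrower bay, closed the lid gently, left the card holder and loupe on the riser, and handed the job in at 52 s.

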